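Clamp the vial row on the mixer with its lever bolt

ROBOT

A 6-joint arm with a two-finger parallel gripper is mounted at the origin on a cart in front of the work surface, level with it; the furniture and walls round the work are solid. World frame = base frame: x ahead of the robot, y to its left, z up, the work surface at z = 0. Lengths are in mm, angles in rad, forces in N, time in s.
With the tool pointing down it reaches from about 350 to 875 mm from the base axis. Payload 4.2 kg.
Tool frame: the origin (TCP) lies on the mounting face of the last link; the fingertips stand 173 mm ahead of it and the grasp point (between the pads) lies grip_point_offset ahead of it (grip_point_offset is the distance from the TCP to the grasp point, in mm); z points along the fingers, y is the line along which they close (so a half turn about z gives the same grasp; the last joint's range is limited). The gripper opens to 85 mm and grips with 20 to 120 N. Pads are 22 mm wide; open, the fingers measure 114 mm over their backs; the gripper's body (76 mm by 85 mm) begins 54 mm behind the grasp point. The pads swing forward as they close: fully open they stand 13 mm farther back than shut.
Start: joints at [1.361, 0.385, 0.008, 0, -1.194, -0.259], TCP at [282.351, 557.564, 404.712] pointing down, gripper open.
Joint ranges: [-3.14, 3.14], [-1.21, 2.06], [-1.07, 1.41], [-3.16, 2.05], [-2.99, -0.16], [-3.1, 3.1]. Speed limits (rad/s): [2.79, 2.79, 3.14, 3.14, 3.14, 3.14].

INTERFACE

Orientations are given as a unit quaternion [x, y, z, w].
In Python, from bench import read_state, get_image, job_done, recognise, place_of, grip_point_offset gives the robot as it stands. The module is installed in compiled form; this text tells all that it offers.
- The arm moves only by the tool carry_out, never from a script. Its arguments are lists of equal length, an entry for each row: "slide": the shift along the tool's x, y, z in m, a list of three; "roll": the turn about the tool's z in degrees; "claw": the finger opening in m, from 0 to 0.0854. A call has 1 to 8 rows; each row is the pose to reach, as a shift and turn from the pose commanded when the call began, along the tool's axes at that moment; what a row does not reach only later rows make up. A row lasts 1/8 s, in which the tool goes at most 62.5 mm and 10.7 degrees, less where a joint would pass 70% of its speed; a pose out of reach is approached as far as the arm can. A call with a gripper value outside its range is refused whole. The fingers move at their own pace and stop on an object; the grip force is fixed at half the most. Time passes only in rows, so rows that repeat a pose let the fingers close. It gives the time, the measured TCP pose, the force, the opening and the grip force at its end, in the units of the state.
- read_state(): the state, without advancing time (a new reading comes with each control period).
- get_image(name): name is "scene" or "top"; returns a dict with "img" (384x512x3 uint8, red, green, blue), "z_map" (384x512 float32, mm along the optical axis (not along the pixel's ray), 0 where there is no reading), "mtx" (3x3 intrinsics, pixels), "world_from_camera" (4x4, takes a point from camera to world coordinates). Camera axes: x right, y up, looking along -z (the intrinsics and any distortion apply to the point x, -y, -z); pixel columns grow to the right and rows downward; lengths in mm; the calibration is good to about 2 mm. A picture is of the moment at which its call begins.
- job_done(): hands the job in; it is judged then, once.
Trained networks look in a picture, given as the dict that the camera call returned (one of the last four; its "shot" number tells which), for a name from the list of things; names that differ only in an ending like _2 or _b are one class to them, and where a whole thing is asked for, a point or a joint stands for the part that bears it (a point fixed in the world has none). Each returns a list of dicts, best first, with "conf" (0 to 1); they miss things now and then, are a little off and sometimes report something else, mostly with a low value. They report only what shows in the picture. A call takes as long as a camera call.
- recognise(picture, thing): "at" ([column, row] in pixels, amid what is visible of it).
- place_of(picture, thing): "at" ([column, row] in pixels: a listed point, or the origin of a listed thing).
The state is a dict: "clock": time; "joints": joint angles; "joint_vel": joint speeds; "joint_efforts": joint torques, N m; "position": TCP position; "ee_rot": TCP orientation; "contact_force": force on the tool from outside, world axes, zero at the start; "wrist_torque": the same for the moment, N m; "gripper_width": finger opening in mm; "grasp_force": force on a finger pad.
Only numpy, scipy, OpenCV 4.12 (cv2) and the standard library are available. Lean on these libraries where they do the work, as an engineer would, in place of code of your own. Each camera call takes 0.05 s, during which the arm holds its last target. There are 200 camera calls.

TASK

Clamp the row of vials on the mixer: take the lever bolt out of the parking block, stand it in the keyhole of the hold-down bar, start it in the thread and let go of it; then raise its lever, screw the bolt in clockwise by the raised lever until it is snug, and fold the lever down again between its pair of keeper pins so that the bar is pressed down on the vials. Leave the bolt released, and leave the plain knob screw and all the other things where they stand.

Things in the scene. Friction and masses are not known exactly. Their poses are not given: they have to be found in the camera images.
- mixer: Fixed vial mixer, grey base with an aluminium platform, 150 (x) x 240 (y) x 46 mm; origin under its middle on the surface, x away from its front panel, z up. Four 61 mm vials stand in a row along y; over them along y lies a steel hold-down bar (38 mm wide, 240 mm long, 8 mm thick), held 4.5 mm above their caps by springs on two guide posts at y = +-106 mm.
- bore (a point): Middle of the keyhole in the bar, 115 mm above the surface: the height of the bar's top when it is right down on the caps (raised, its top is 4.5 mm higher). The keyhole: a bore 21 mm wide with a slot 9.6 mm wide and 35 mm long along the mixer's y. A boss under the bar has the same keyhole with a 20 mm bore, then the thread, then an 18 mm guide bore.
- thread (a point): On the bore's axis, 136.5 mm above the surface: where the bolt's origin comes to rest when its pin stands on the start of the thread. To pass the slots the bolt's x axis must be turned +45 degrees (counter-clockwise from above) or -135 degrees from the mixer's x axis, within 6 degrees; both serve. Turned on by 25 degrees it can no longer lift out.
- home (a point): On the bore's axis, 130 mm above the surface: the bolt's origin when screwed home (1.5 mm either way with the play). From the start of the thread it turns clockwise from above by 135 degrees (2.36 rad) to a stop and sinks 8 mm, 3.4 mm a rad; 2 mm vertical play. The bolt's x axis then lies along the mixer's -y (entered at +45 degrees) or +y (at -135), so the lever lies along the bar.
- keeper_a (a point): Middle, on the bar's top, of a pair of round-topped steel keeper pins at y = -52 mm of the mixer, one on each side of the bar's middle line (each 8 mm thick and 32 mm tall, 28 mm free between them). The lever folds down between them; a lever that is down cannot be swung past them.
- keeper_b (a point): The same for the like pair of keeper pins at y = +52 mm of the mixer.
- hold_bar (a joint): How far the hold-down bar is pressed down, in m: 0 raised on its springs, 0.0045 right down on the vial caps. The springs push up with 6.5 to 9 N. The bolt screwed home with the lever up presses it to 0.002 to 0.003; folding the lever (its hub is a cam) presses it the rest. The last of the fold is stiff: press down on the lever's end, 5 to 12 N.
- bolt: The lever bolt, steel, about 0.36 kg, loose, upright in a bore of the parking block, its pin on the block's top. Origin on the lever's pivot, z up, x the way the folded lever points. Stud 16 mm thick, pointed, reaching 80 mm below the origin; cross pin 6 mm thick, 31 mm long, 43.5 mm below the origin, 45 degrees counter-clockwise of x.
- tang (a point): On the bolt's axis, 27 mm above its origin: the flat steel tang on top of the stud, 14 mm thick (along the bolt's y) and 22 mm wide (along x), standing free of the folded lever from about 16 mm to 38 mm above the origin. Grip it here from above across its 14 mm. The raised lever's fork closes over it.
- lever (a joint): The bolt's lever, in rad: 0 folded (points along the bolt's x, rising 15 degrees), 1.309 upright in line with the stud (a stop). Stays where it is left (0.08 N m friction); starts folded. A fork 34 mm wide (along y) to 52 mm from the pivot, then a bar 18 mm wide (along y), 16 mm thick, to 120 mm from the pivot: pinch it from above across y about 95 mm from the pivot, folded or upright.
- block: Fixed aluminium parking block, 78 (x) x 160 (y) x 64 mm, origin under its middle; two 17.5 mm bores, 55 mm deep, at y = +-48 mm; along its near side (x = -34 mm) a steel rod 8 mm thick, its top 110 mm above the surface, on which the lever of the parked bolt rests. One bore holds the lever bolt, the other the knob screw.
- knob_screw: A plain screw with a round black knob 42 mm wide (no lever), standing in the other bore; origin where its collar meets the block's top, 62 mm below the top of the knob. Leave it.
- tip_box: Pipette tip box, 91 x 122 x 75 mm, behind the mixer. Leave it.
- buffer_bottle: White reagent bottle 57 mm wide, 123 mm tall. Leave it.
- acid_bottle: White reagent bottle 55 mm wide, 113 mm tall. Leave it.
- std_bottle: White reagent bottle 45 mm wide, 90 mm tall. Leave it.
- timer: Small bench timer, 72 x 64 x 18 mm. Leave it.
- calculator: Pocket calculator, 118 x 70 x 13 mm. Leave it.
- pen: Black pen, 145 mm long. Leave it.

How it is judged:
By the outcome, as a careful person would: the job done as asked, in the order asked, and still so for the second after the job is handed in, with the robot touching nothing.
It also fails if it takes over 72 s, if anything falls off the work surface, if the arm or the gripper's body presses on something with over 40 N, if the wrist force passes 120 N, or if a joint passes its speed limit or range.

## Working session

There is one attempt and no reset: what is moved stays moved. The work goes in short steps, Python scripts to look and compute and a tool call to move; the robot and the scene stay as the last step left them, time stands still between calls to the robot, and variables do not carry over. Pictures are saved under pics/ and viewed, at most 10 in all, crops included, and the job is handed in when it is done.

Besides the shell and the picture viewer there is one more tool, called after "Emit:" by a JSON object that holds its "fn" and its "kwargs". carry_out: Moves the arm, as the interface text tells. Its arguments: {"type":"object","properties":{"slide":{"type":"array"},"roll":{"type":"array"},"claw":{"type":"array"}},"required":["slide","roll","claw"]}

```bash
mkdir -p pics
cat > h.py <<'E'
import numpy as np, cv2
from bench import *
from scipy.spatial.transform import Rotation as R
def ray(p,uv):
    M=p["mtx"]; T=np.array(p["world_from_camera"])
    d=np.array([(uv[0]-M[0][2])/M[0][0],-(uv[1]-M[1][2])/M[1][1],-1.])
    return T[:3,3],T[:3,:3]@d
def atz(p,uv,z):
    o,d=ray(p,uv); return o+d*(z-o[2])/d[2]
def atdepth(p,uv):
    o,d=ray(p,uv); u,v=int(round(uv[0])),int(round(uv[1]))
    w=p["z_map"][max(v-1,0):v+2,max(u-1,0):u+2]; w=w[w>0]
    return o+d*np.median(w) if len(w) else None
def cloud(p):
    M=p["mtx"];T=np.array(p["world_from_camera"]);z=p["z_map"];v,u=np.indices(z.shape)
    c=np.stack([(u-M[0][2])/M[0][0]*z,-(v-M[1][2])/M[1][1]*z,-z],-1)
    return c@T[:3,:3].T+T[:3,3]
def save(p,n): cv2.imwrite("pics/"+n,cv2.cvtColor(p["img"],cv2.COLOR_RGB2BGR))
E
python3 - <<'E'
from h import *
np.set_printoptions(precision=1,suppress=True)
g=grip_point_offset
print(g if not callable(g) else g())
s=read_state();print({k:np.round(v,3) for k,v in s.items()}); print(R.from_quat(s["ee_rot"]).as_matrix())
for n in("scene","top"):
    p=get_image(n); save(p,n+"0.png"); print(n,np.array(p["world_from_camera"])[:3], np.array(p["mtx"]), p.keys())
    for t,z in [("mixer",0),("bore",119.5),("keeper_a",119.5),("bolt",None),("tang",None),("block",0),("knob_screw",64),("lever",None)]:
        for r in place_of(p,t)[:3] if t!="lever" else recognise(p,t)[:3]:
            print(t,r["conf"],np.array(r["at"]),atdepth(p,r["at"]),atz(p,r["at"],z) if z is not None else "")
E
```

```text
154.70000000000002
{'clock': np.float64(0.0), 'joints': array([ 1.4,  0.4,  0. , -0. , -1.2, -0.3]), 'joint_vel': array([-0.,  0., -0.,  0.,  0.,  0.]), 'joint_efforts': array([ -0. , -39.2,  18.8,   4.2,  -0. ,   0. ]), 'position': array([282.3, 557.4, 403.6]), 'ee_rot': array([ 1. , -0.2, -0. ,  0. ]), 'contact_force': array([ 0.7, -0. , -1. ]), 'wrist_torque': array([-0., -0.,  0.]), 'grasp_force': np.float64(0.0), 'gripper_width': np.float64(85.335)}
[[ 0.9 -0.5 -0. ]
 [-0.5 -0.9 -0. ]
 [ 0.   0.  -1. ]]
scene [[   0.6    0.3   -0.7 -309.5]
 [  -0.8    0.2   -0.5 -621. ]
 [  -0.     0.9    0.4  572.4]] [[387.    0.  257.4]
 [  0.  387.  185.8]
 [  0.    0.    1. ]] dict_keys(['img', 'z_map', 'mtx', 'world_from_camera', 'shot'])
mixer 0.58 [200.  207.8] [417.9  88.4  47.2] [483.3 152.2   0. ]
bore 0.96 [198. 175.] [470.2 136.5 121.5] [473.7 139.9 119.5]
keeper_a 0.83 [185.7 167.2] [498.  214.2 120.6] [499.9 216.2 119.5]
bolt 0.76 [283.2 209.3] [ 431.7 -184.7  115.7] 
tang 0.68 [281.6 198.1] [ 430.8 -180.   146.1] 
block 0.72 [300.  247.9] [ 420.  -242.3   28.6] [ 458.4 -222.4    0
[... 423 characters left out ...]
])
mixer 0.6 [201.  203.2] [482.6 139.2 118.7] [483.5 157.5   0. ]
bore 0.64 [199.7 199.4] [494.5 144.  117. ] [494.5 143.6 119.5]
keeper_a 0.94 [182.7 203.5] [480.  197.1 119.7] [480.  197.1 119.5]
keeper_a 0.93 [210.8 199.9] [493.9 108.3 119.5] [493.9 108.3 119.5]
keeper_a 0.28 [300.  220.6] [ 437.1 -172.5  145.7] [ 436.2 -175.7  119.5]
bolt 0.81 [302.4 216.1] [ 450.5 -183.4  115.7] 
tang 0.56 [303.  218.4] [ 443.4 -185.   119.8] 
block 0.7 [309.3 213.1] [ 460.  -212.8   64. ] [ 459.2 -222.3    0. ]
knob_screw 0.51 [325.2 213.6] [ 460.5 -253.7  124.4] [ 459.8 -265.4   64. ]
knob_screw 0.43 [165.5 141.6] [686.6 274.4  62.6] [686.3 274.   64. ]
lever 0.75 [308.2 238.4] [ 382.2 -200.5  134.3]
```

Run:
```python
from h import *
a=cv2.imread("pics/scene0.png"); b=cv2.imread("pics/top0.png")
cv2.imwrite("pics/c1.png",cv2.resize(b[110:300,140:370],None,fx=3.4,fy=3.1))
cv2.imwrite("pics/c2.png",cv2.resize(a[80:330,130:430],None,fx=2.4,fy=2.4))
```

```text
(no output)
```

View pics/c1.png

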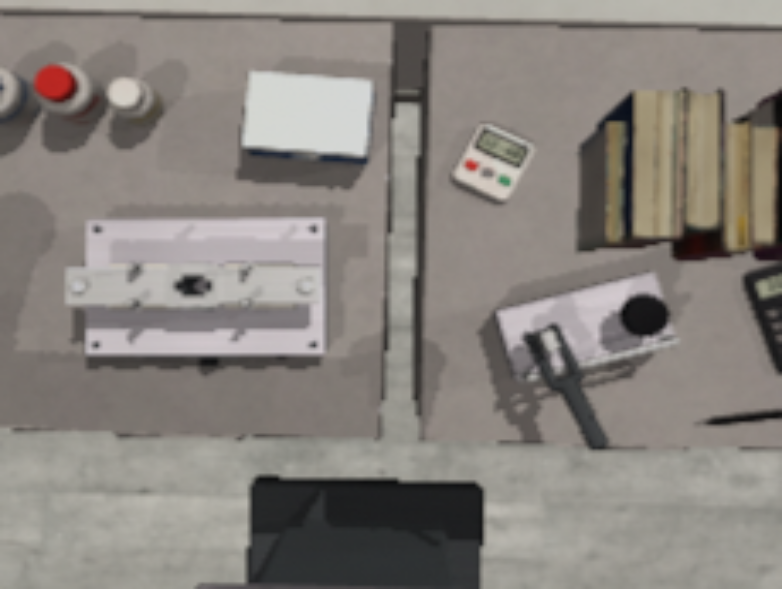

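View pics/c2.png

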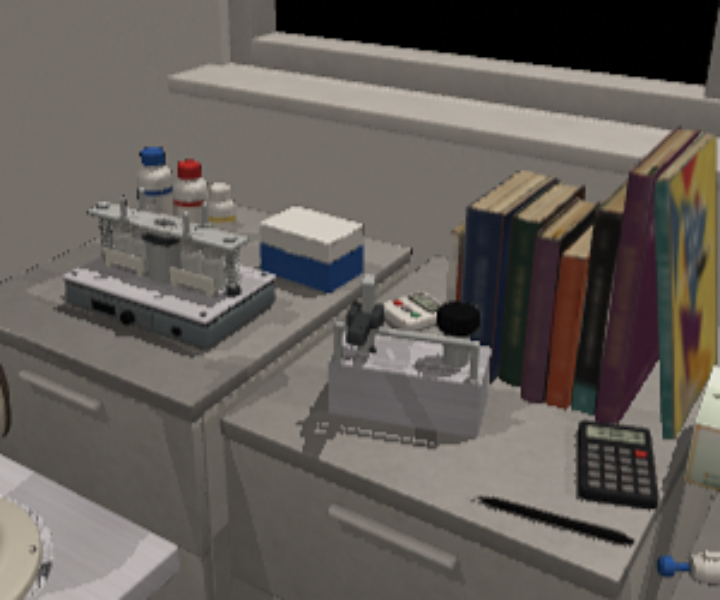

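The top view shows the mixer square to the world, with the bar at about (199,199) px. The block is yawed about 15°, the bolt stands at about (302,216), and its lever points back toward the robot. Next I'll fit the poses from the depth cloud.

Run:
```python
from h import *
np.set_printoptions(precision=1,suppress=True)
def rect(P,n):
    r=cv2.minAreaRect(P[:,:2].astype(np.float32)); print(n,len(P),np.round(r[0],1),np.round(r[1],1),round(r[2],2))
ps={n:get_image(n) for n in("top","scene")}
for n,p in ps.items():
    C=cloud(p).reshape(-1,3); C=C[p["z_map"].ravel()>0]
    sel=lambda x0,x1,y0,y1,z0,z1:C[(C[:,0]>x0)&(C[:,0]<x1)&(C[:,1]>y0)&(C[:,1]<y1)&(C[:,2]>z0)&(C[:,2]<z1)]
    rect(sel(380,620,10,300,115,124),n+" bar"); B=sel(380,620,10,300,115,124); print(np.median(B[:,2]))
    rect(sel(380,620,10,300,42,50),n+" plat")
    rect(sel(360,560,-330,-120,60,68),n+" block")
    T=sel(360,560,-230,-120,143,158); print(n,"tang",len(T),T.mean(0),T.min(0),T.max(0))
    for z0,z1 in[(143,147),(147,151),(151,156)]:
        Q=sel(280,560,-280,-120,z0,z1); rect(Q,f"  z{z0}") if len(Q)>3 else 0
    L=sel(280,425,-260,-120,115,160); d=np.linalg.svd(L[:,:2]-L[:,:2].mean(0))[2][0]; print("lever",len(L),L.mean(0),np.degrees(np.arctan2(*d[::-1])),L.min(0),L.max(0))
    K=sel(400,520,-330,-220,120,130); print("knob",len(K),K.mean(0))
    for t in("bolt","tang","lever","bore","keeper_a","thread"):
        for r in place_of(p,t)[:2]: print(t,round(r["conf"],2),np.round(r["at"],1),atz(p,r["at"],{"bolt":107.5+3,"tang":137.5,"lever":110.5,"bore":115,"keeper_a":119.5,"thread":136.5}[t]))
```

```text
top bar 808 [487.4 155.5] [ 47.4 236. ] 1.56
119.42329956214314
top plat 1970 [488.3 154.5] [149.1 238.3] 2.11
top block 725 [ 491.7 -229.5] [135.6 204.6] 19.46
top tang 36 [ 455.4 -186.5  147.1] [ 360.2 -219.7  143.1] [ 557.7 -169.   150.8]
  z143 38 [ 447.5 -196.2] [218.7  54.2] 1.97
  z147 29 [ 441.6 -195.9] [211.4  53.6] 1.97
lever 215 [ 382.  -201.1  134.9] -152.09327430320394 [ 335.4 -230.3  115.3] [ 425.  -163.7  151.2]
knob 144 [ 468.8 -266.1  125.3]
tang 0.51 [298.7 215.9] [ 451.2 -169.1  137.5]
tang 0.37 [282.2 162.5] [ 616.7 -114.   137.5]Traceback (most recent call last):
  File "<stdin>", line 18, in <module>
ValueError: it knows: acid_bottle, block, bolt, bore, buffer_bottle, calculator, home, keeper, knob_screw, mixer, pen, std_bottle, tang, thread, timer, tip_box
```

Run:
```python
from h import *
np.set_printoptions(precision=1,suppress=True)
def rect(P,n):
    r=cv2.minAreaRect(P[:,:2].astype(np.float32)); print(n,len(P),np.round(r[0],1),np.round(r[1],1),round(r[2],2),P.mean(0))
for n in("top","scene"):
    p=get_image(n)
    C=cloud(p).reshape(-1,3); C=C[p["z_map"].ravel()>0]
    sel=lambda x0,x1,y0,y1,z0,z1:C[(C[:,0]>x0)&(C[:,0]<x1)&(C[:,1]>y0)&(C[:,1]<y1)&(C[:,2]>z0)&(C[:,2]<z1)]
    rect(sel(380,620,10,300,117,122),n+" bar")
    rect(sel(380,620,10,300,45,48),n+" plat")
    rect(sel(380,530,-330,-120,62,66),n+" block")
    rect(sel(425,470,-205,-150,142,155),n+" tang")
    rect(sel(415,470,-205,-150,120,142),n+" hub")
    L=sel(280,398,-260,-150,120,160);rect(L,n+" lever"); d=np.linalg.svd(L[:,:2]-L[:,:2].mean(0))[2][0]; print(np.degrees(np.arctan2(*d[::-1])),L.min(0),L.max(0))
    K=sel(430,520,-310,-230,120,130); rect(K,"knob")
    for a in np.arange(335,420,12):
        q=sel(a,a+12,-260,-140,118,160); print(a,len(q),q.mean(0),q.min(0)[1:],q.max(0)[1:]) if len(q)else 0
    for t,z in dict(bolt=107.5,tang=134.5,bore=115,keeper_a=119.5,thread=136.5,home=130).items():
        for r in place_of(p,t)[:2]: print(t,round(r["conf"],2),np.round(r["at"],1),atz(p,r["at"],z))
```

```text
top bar 635 [486.9 155.3] [ 47.6 235.9] 2.26 [487.9 154.5 119.4]
top plat 966 [488.7 153.9] [148.9 237.6] 2.22 [489.4 154.5  46.4]
top block 467 [ 464.6 -238.6] [ 77.1 202.4] 19.92 [ 458.5 -212.3   64.1]
top tang 30 [ 441.3 -175. ] [20.8 12.5] 28.13 [ 441.7 -174.5  147.1]
top hub 46 [ 433.9 -184.1] [35.  36.2] 1.73 [ 427.9 -184.6  124.1]
top lever 142 [ 371.1 -206.3] [74.6 22.5] 31.68 [ 367.8 -207.8  138.9]
-150.87113135176944 [ 335.5 -229.9  125.6] [ 397.9 -178.4  149.5]
knob 140 [ 470.6 -267.3] [40.9 42. ] 1.63 [ 469.1 -266.   124.9]
335 21 [ 341.5 -219.6  146.1] [-229.9  141.4] [-211.3  149.5]
347 28 [ 352.5 -216.1  143.3] [-226.5  135.3] [-206.2  149.1]
359 29 [ 364.5 -209.7  140. ] [-220.8  126.4] [-198.1  146.2]
371 26 [ 376.3 -204.9  137.2] [-215.   132.4] [-193.8  143. ]
383 30 [ 388.8 -196.9  132.2] [-209.3  125.6] [-178.4  138.8]
395 38 [ 400.4 -190.6  129.8] [-206.8  118.7] [-172.3  136. ]
407 28 [ 412.1 -188.7  126.9] [-206.3  121.4] [-169.5  131.9]
419 25 [ 424.3 -184.8  123. ] [-200.6  119.5] [-163.2  128. ]
bolt 0.81 [299.7 218.9] [ 441.2 -176.1  107.5]
tang 0.74 [301.
[... 936 characters left out ...]
33. ] [-206.4  144.4]
371 10 [ 376.7 -209.4  138.9] [-217.5  136.6] [-200.5  141.1]
383 27 [ 390.2 -196.8  129.8] [-213.8  120. ] [-181.2  136.4]
395 33 [ 401.6 -202.1  128.1] [-212.6  118.8] [-179.2  132.8]
407 14 [ 412.9 -197.3  126.9] [-212.   121.1] [-173.3  130.9]
419 25 [ 427.8 -183.1  130.6] [-205.6  118.8] [-170.3  149.3]
bolt 0.73 [282.8 209.9] [ 441.7 -177.7  107.5]
tang 0.52 [283.8 200.2] [ 443.8 -178.8  134.5]
bore 0.56 [200.2 175.8] [480.5 137.6 115. ]
keeper_a 0.8 [214.1 178.6] [479.2  81.2 119.5]
keeper_a 0.57 [186.  163.9] [521.5 235.8 119.5]
thread 0.65 [197.7 165.7] [498.8 162.3 136.5]
thread 0.38 [193.3 171. ] [459.5 144.  136.5]
home 0.64 [198.4 168.2] [496.4 157.9 130. ]
```

```bash
cat >> h.py <<'E'
def plan(pos,yaw,n=None):
    """slide (m) and roll (deg) from the measured pose to TCP pos / tool-x yaw(deg)"""
    s=read_state(); Q=R.from_quat(s["ee_rot"]).as_matrix()
    y=np.degrees(np.arctan2(Q[1,0],Q[0,0])); d=Q.T@(np.array(pos)-s["position"])
    roll=-((yaw-y+180)%360-180)
    j1=np.arctan2(pos[1],pos[0]); dj1=j1-np.arctan2(s["position"][1],s["position"][0])
    print("clock",s["clock"],"pos",np.round(s["position"],1),"yaw",round(y,2),"w",round(float(s["gripper_width"]),1),"F",np.round(s["contact_force"],1),"j6",round(s["joints"][5],2))
    print("slide",np.round(d/1000,4),"roll",round(roll,2),"j6 end approx",round(s["joints"][5]+np.radians(roll)+dj1,2))
E
python3 - <<'E'
from h import *
plan([440,-178,420],29.5); plan([440,-178,420],209.5)
print(R.from_quat(read_state()["ee_rot"]).as_matrix().round(3))
p=get_image("top");C=cloud(p);m=(C[...,0]>455)&(C[...,0]<520)&(C[...,1]>20)&(C[...,1]<290)&(C[...,2]>123)&(C[...,2]<220)
for v in C[m][:60]: print(v.round(0),end=" ")
E
```

```text
clock 1.8 pos [282.4 557.6 404.7] yaw -26.86 w 85.2 F [ 0.8 -0.4 -0. ] j6 -0.26
slide [ 0.473   0.585  -0.0153] roll -56.36 j6 end approx -2.73
clock 1.8 pos [282.4 557.6 404.7] yaw -26.86 w 85.2 F [ 0.8 -0.4 -0. ] j6 -0.26
slide [ 0.473   0.585  -0.0153] roll 123.64 j6 end approx 0.41
[[ 0.892 -0.452 -0.   ]
 [-0.452 -0.892 -0.   ]
 [ 0.     0.    -1.   ]]
[510. 206. 125.] [513. 101. 124.] [505. 208. 156.] [506. 205. 154.] [506. 205. 143.] [506. 204. 130.] [508. 107. 150.] [508. 104. 149.] [509. 101. 151.] [509. 101. 126.] [502. 272. 124.] [503. 234. 123.] [503. 210. 149.] [503. 206. 152.] [503. 204. 146.] [503. 204. 131.] [504. 203. 123.] [505. 104. 150.] [505. 101. 149.] [506. 100. 134.] [508.  54. 123.] [499. 250. 124.] [500. 225. 124.] [500. 209. 123.] [501. 174. 123.] [497. 221. 123.] [498. 183. 124.] [492. 262. 124.] [494. 199. 125.] [498.  47. 123.] [489. 265. 126.] [489. 261. 129.] [489. 259. 124.] [489. 256. 125.] [490. 250. 123.] [491. 202. 123.] [491. 196. 123.] [493. 132. 124.] [494.  72. 126.] [495.  56. 125.] [495.  50. 126.] [495.  47. 130.] [486. 268. 125.] [486. 265. 123.] [486. 261. 129.] [486. 258. 126.] [486. 255. 127.] [488. 202. 124.] [488. 183. 123.] [492.  56. 125.] [492.  50. 125.] [483. 265. 125.] [483. 262. 124.] [483. 258. 126.] [483. 255. 126.] [489.  56. 123.] [489.  53. 125.] [489.  43. 126.] [480. 264. 128.] [480. 261. 126.]
```

Emit:
{"fn": "carry_out", "kwargs": {"slide": [[0.03, 0.037, -0.002], [0.06, 0.074, -0.004], [0.09, 0.111, -0.006], [0.12, 0.148, -0.008], [0.15, 0.185, -0.01], [0.18, 0.222, -0.012], [0.21, 0.259, -0.014], [0.24, 0.296, -0.015]], "roll": [-4, -8, -12, -16, -20, -24, -27, -30], "claw": [0.08, 0.07, 0.06, 0.05, 0.05, 0.05, 0.05, 0.05]}}

```text
clock: 2.85
position: [362.7, 183.5, 420.2]
ee_rot: [1.0, 0.029, 0.0, -0.0]
contact_force: [1.9, 0.0, 0.2]
gripper_width: 49.9
grasp_force: 0.0
```

```bash
python3 -c "
from h import *
plan([440.2,-177.7,360],29.5)"
```

```text
clock 2.85 pos [362.7 183.5 420.2] yaw 3.27 w 49.9 F [1.9 0.  0.2] j6 0.76
slide [0.0567 0.3651 0.06  ] roll -26.23 j6 end approx -0.55
```

Emit:
{"fn": "carry_out", "kwargs": {"slide": [[0.007, 0.046, 0.0], [0.014, 0.091, 0.0], [0.021, 0.137, 0.0], [0.028, 0.183, 0.0], [0.035, 0.228, 0.0], [0.043, 0.274, 0.0], [0.05, 0.32, 0.0], [0.0567, 0.365, 0.0]], "roll": [-3.3, -6.6, -9.9, -13.2, -16.5, -19.8, -23, -26.2], "claw": [0.05, 0.05, 0.05, 0.05, 0.05, 0.05, 0.05, 0.05]}}

```text
clock: 3.85
position: [439.4, -177.9, 420.0]
ee_rot: [0.967, 0.254, 0.0, 0.0]
contact_force: [-0.7, 0.1, 0.3]
gripper_width: 50.0
grasp_force: 0.0
```

```bash
sed -i 's/^    j1=np.*$/    j1=np.arctan2(pos[1],pos[0])/; s/round(s\["joints"\]\[5\]+np.radians(roll)+dj1,2)/round(np.radians(yaw)-j1+np.pi\/2,2)/' h.py; python3 -c "
from h import *
plan([440.2,-177.7,320],29.5)
p=get_image('scene'); cv2.imwrite('pics/s1.png',cv2.resize(p['img'][60:260,190:390,::-1],None,fx=3,fy=3))"
```

```text
clock 3.85 pos [ 439.4 -177.9  420. ] yaw 29.44 w 50.0 F [-0.7  0.1  0.3] j6 2.13
slide [0.0008 0.0002 0.1   ] roll -0.06 j6 end approx 2.47
```

View pics/s1.png

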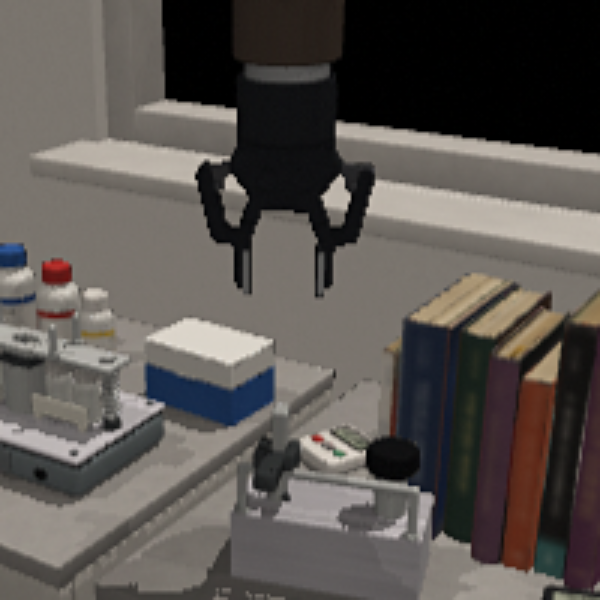

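The gripper hangs centred over the tang: crop columns are about 285 for the gripper and 282 for the tang. I'll descend and close.

Emit:
{"fn": "carry_out", "kwargs": {"slide": [[0.001, 0, 0.03], [0.001, 0, 0.06], [0.001, 0, 0.09], [0.001, 0, 0.11], [0.001, 0, 0.117], [0.001, 0, 0.12], [0.001, 0, 0.12]], "roll": [0, 0, 0, 0, 0, 0, 0], "claw": [0.05, 0.05, 0.05, 0.05, 0.05, 0.05, 0.05]}}

```text
clock: 4.78
position: [440.5, -175.8, 300.4]
ee_rot: [0.967, 0.253, 0.001, 0.0]
contact_force: [-0.6, 0.2, -0.5]
gripper_width: 49.7
grasp_force: 0.0
```

Emit:
{"fn": "carry_out", "kwargs": {"slide": [[0, 0, 0], [0, 0, 0], [0, 0, 0], [0, 0, 0], [0, 0, 0], [0, 0, 0]], "roll": [0, 0, 0, 0, 0, 0], "claw": [0.03, 0.02, 0.01, 0.005, 0.005, 0.005]}}

```text
clock: 5.52
position: [440.7, -175.8, 300.3]
ee_rot: [0.967, 0.253, 0.001, 0.0]
contact_force: [1.9, -0.0, 3.9]
gripper_width: 12.1
grasp_force: 61.1
```

```bash
python3 -c "
from h import *
plan([440.2,-177.7,320],29.5); print(read_state()['wrist_torque'])"
```

```text
clock 5.525 pos [ 440.7 -175.8  300.3] yaw 29.36 w 12.1 F [ 1.9 -0.   3.9] j6 2.12
slide [-0.0013  0.0014 -0.0197] roll -0.14 j6 end approx 2.47
[ 0.09273633 -0.3215056  -0.01546232]
```

Emit:
{"fn": "carry_out", "kwargs": {"slide": [[0, 0, -0.01], [0, 0, -0.025], [0, 0, -0.045], [0, 0, -0.07], [0, 0, -0.1], [0, 0, -0.13], [0, 0, -0.16], [0, 0, -0.16]], "roll": [0, 0, 0, 0, 0, 0, 0, 0], "claw": [0.005, 0.005, 0.005, 0.005, 0.005, 0.005, 0.005, 0.005]}}

```text
clock: 6.52
position: [439.8, -175.7, 460.9]
ee_rot: [0.967, 0.253, 0.001, 0.0]
contact_force: [-0.4, 0.8, -3.6]
gripper_width: 12.4
grasp_force: 60.1
```

Run:
```python
from h import *
s=read_state(); print(s['wrist_torque'])
# bolt now: gripper at TCP; where is tang relative to the TCP?
for n in("scene","top"):
    p=get_image(n); C=cloud(p).reshape(-1,3); t=s["position"]
    for z0,z1 in((-215,-190),(-245,-215),(-275,-245)):
        m=(np.abs(C[:,0]-t[0])<30)&(np.abs(C[:,1]-t[1])<30)&(C[:,2]-t[2]>z0)&(C[:,2]-t[2]<z1); q=C[m]
        if len(q): print(n,z0,len(q),(q.mean(0)-t).round(1),(q.min(0)-t).round(1),(q.max(0)-t).round(1))
    if n=="scene": cv2.imwrite('pics/s2.png',cv2.resize(p['img'][60:260,190:390,::-1],None,fx=3,fy=3))
plan([488,153.5,460],47.2)
```

```text
[ 0.02813487 -0.11574455  0.02916132]
scene -215 37 [  -2.7   -6.2 -207. ] [ -15.2  -18.8 -215. ] [   8.4    9.4 -191.7]
scene -245 88 [  -3.8   -4.  -230. ] [  -9.7  -16.5 -244.7] [   6.1   13.6 -215.1]
scene -275 48 [  -3.5   -3.7 -254.8] [  -8.4   -9.7 -268.7] [   2.3    6.4 -245.3]
clock 6.625 pos [ 439.4 -175.6  457.9] yaw 29.31 w 12.4 F [-0.7  0.3 -4.8] j6 2.12
slide [ 0.2035 -0.2632 -0.0017] roll -17.89 j6 end approx 2.09
```

View pics/s2.png

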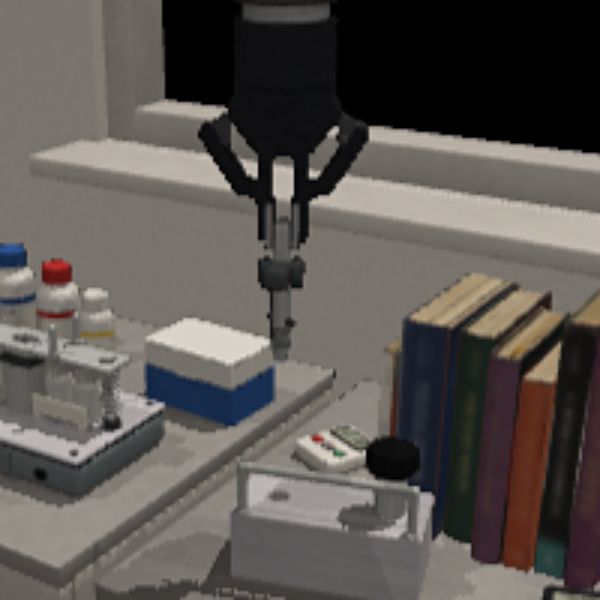

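The bolt is lifted upright and held square, with its tip at crop (281,355). Next it goes over the mixer.

Emit:
{"fn": "carry_out", "kwargs": {"slide": [[0.015, -0.02, 0], [0.04, -0.052, 0], [0.07, -0.09, 0], [0.1, -0.13, 0], [0.135, -0.174, 0], [0.165, -0.214, 0], [0.19, -0.246, 0], [0.2035, -0.263, 0]], "roll": [-2, -4, -6.5, -9, -11.5, -14, -16, -17.9], "claw": [0.005, 0.005, 0.005, 0.005, 0.005, 0.005, 0.005, 0.005]}}

```text
clock: 7.62
position: [488.5, 155.0, 457.1]
ee_rot: [0.916, 0.402, -0.003, 0.0]
contact_force: [0.2, -0.4, -2.5]
gripper_width: 12.2
grasp_force: 60.1
```

Emit:
{"fn": "carry_out", "kwargs": {"slide": [[0, 0, 0.02], [0, 0, 0.03], [0, 0, 0.03]], "roll": [0, 0, 0], "claw": [0.005, 0.005, 0.005]}}

```text
clock: 8.0
position: [488.5, 152.6, 428.3]
ee_rot: [0.916, 0.4, -0.002, 0.0]
contact_force: [0.5, 0.4, -3.0]
gripper_width: 12.5
grasp_force: 60.0
```

```bash
cat > m.py <<'E'
from h import *
from scipy.optimize import least_squares
s=read_state(); t=s["position"]
p=get_image("scene"); C=cloud(p).reshape(-1,3); cam=np.array(p["world_from_camera"])[:2,3]
def cyl(q,r):
    f=lambda c:np.hypot(q[:,0]-c[0],q[:,1]-c[1])-r
    return least_squares(f,q[:,:2].mean(0)+6*(t[:2]-cam)/np.linalg.norm(t[:2]-cam),loss="soft_l1").x
for z0,z1 in((-224,-216),(-232,-224),(-262,-242),(-235,-216)):
    z=C[:,2]-t[2]; q=C[(np.abs(C[:,:2]-t[:2]).max(1)<14)&(z>z0)&(z<z1)]
    if len(q): c=cyl(q,8); print(z0,len(q),"stud",c.round(1),"rel",(c-t[:2]).round(1))
B=C[(np.abs(C[:,0]-488)<60)&(np.abs(C[:,1]-150)<140)&(C[:,2]>117)&(C[:,2]<122.5)]
r=cv2.minAreaRect(B[:,:2].astype(np.float32)); print("bar",np.round(r[0],1),np.round(r[1],1),round(r[2],2))
P=C[(np.abs(C[:,0]-488)<100)&(np.abs(C[:,1]-150)<150)&(C[:,2]>44)&(C[:,2]<49)]
r=cv2.minAreaRect(P[:,:2].astype(np.float32)); print("plat",np.round(r[0],1),np.round(r[1],1),round(r[2],2))
cv2.imwrite('pics/s3.png',cv2.resize(p['img'][50:230,130:310,::-1],None,fx=3.3,fy=3.3))
plan([488,153.5,430],47.2)
E
python3 m.py
```

```text
-224 15 stud [488.7 150.5] rel [ 0.2 -2. ]
-232 16 stud [488.6 151.5] rel [ 0.1 -1. ]
-262 31 stud [489.4 150.8] rel [ 0.9 -1.8]
-235 36 stud [488.7 150.9] rel [ 0.2 -1.6]
bar [486.7 153. ] [ 45.2 239.7] 0.62
plat [486.1 151.2] [151.5 240.9] 1.97
clock 8.05 pos [488.8 152.6 429.4] yaw 47.21 w 12.2 F [ 0.2  0.7 -2.4] j6 1.77
slide [ 0.0001 -0.0012 -0.0006] roll 0.01 j6 end approx 2.09
```

View pics/s3.png

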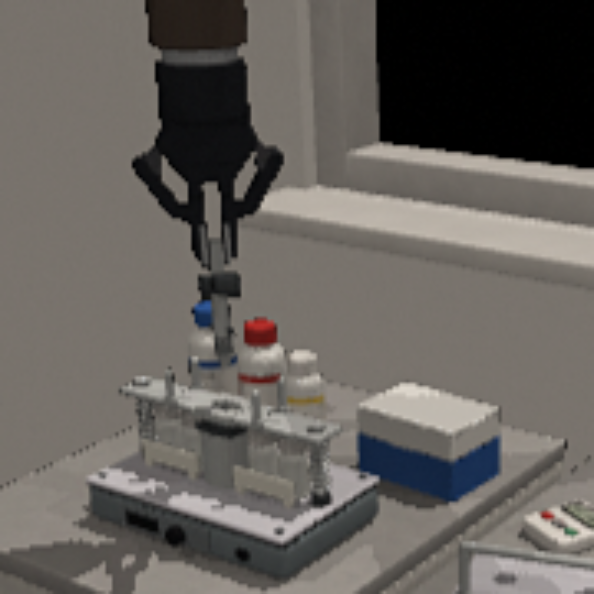

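The stud hangs directly above the keyhole, tip at crop (222,350) and keyhole at crop (228,405). I'll trim the offset and lower it in.

Emit:
{"fn": "carry_out", "kwargs": {"slide": [[-0.0007, -0.0015, 0.01], [-0.0007, -0.0015, 0.02], [-0.0007, -0.0015, 0.03], [-0.0007, -0.0015, 0.038], [-0.0007, -0.0015, 0.045], [-0.0007, -0.0015, 0.05], [-0.0007, -0.0015, 0.055], [-0.0007, -0.0015, 0.055]], "roll": [0, 0, 0, 0, 0, 0, 0, 0], "claw": [0.005, 0.005, 0.005, 0.005, 0.005, 0.005, 0.005, 0.005]}}

```text
clock: 9.05
position: [487.1, 153.7, 374.4]
ee_rot: [0.916, 0.401, -0.0, 0.0]
contact_force: [-0.9, -0.0, -3.5]
gripper_width: 12.5
grasp_force: 60.1
```

```bash
python3 -c "
from h import *
s=read_state();print(s['wrist_torque'])
plan([488,153.5,326.4],47.2)"
```

```text
[ 0.00874357 -0.07099723  0.01186073]
clock 9.05 pos [487.1 153.7 374.4] yaw 47.24 w 12.5 F [-0.9 -0.  -3.5] j6 1.77
slide [0.0005 0.0008 0.048 ] roll 0.04 j6 end approx 2.09
```

Emit:
{"fn": "carry_out", "kwargs": {"slide": [[0, 0, 0.006], [0, 0, 0.012], [0, 0, 0.017], [0, 0, 0.022], [0, 0, 0.026], [0, 0, 0.026]], "roll": [0, 0, 0, 0, 0, 0], "claw": [0.005, 0.005, 0.005, 0.005, 0.005, 0.005]}}

```text
clock: 9.8
position: [487.1, 153.7, 348.3]
ee_rot: [0.916, 0.401, -0.0, 0.0]
contact_force: [-0.5, 0.2, -3.7]
gripper_width: 12.2
grasp_force: 60.1
```

```bash
python3 -c "
from h import *
s=read_state();print(s['wrist_torque'])
plan([488,153.5,326.4],47.2)"
```

```text
[ 0.05910844 -0.03745779 -0.04315359]
clock 9.8 pos [487.1 153.7 348.3] yaw 47.24 w 12.2 F [-0.5  0.2 -3.7] j6 1.77
slide [0.0005 0.0008 0.0219] roll 0.04 j6 end approx 2.09
```

Emit:
{"fn": "carry_out", "kwargs": {"slide": [[0, 0, 0.005], [0, 0, 0.01], [0, 0, 0.014], [0, 0, 0.017], [0, 0, 0.02], [0, 0, 0.02]], "roll": [0, 0, 0, 0, 0, 0], "claw": [0.005, 0.005, 0.005, 0.005, 0.005, 0.005]}}

```text
clock: 10.55
position: [487.2, 153.7, 328.8]
ee_rot: [0.916, 0.401, 0.0, 0.0]
contact_force: [-0.1, -0.3, -2.7]
gripper_width: 12.2
grasp_force: 60.3
```

```bash
python3 -c "
from h import *
s=read_state();print(s['wrist_torque'])
plan([488,153.5,326.4],47.2)"
```

```text
[ 0.00812314 -0.02121162 -0.05249558]
clock 10.55 pos [487.2 153.7 328.8] yaw 47.24 w 12.2 F [-0.1 -0.3 -2.7] j6 1.77
slide [0.0003 0.0007 0.0024] roll 0.04 j6 end approx 2.09
```

Emit:
{"fn": "carry_out", "kwargs": {"slide": [[0, 0, 0.001], [0, 0, 0.002], [0, 0, 0.003], [0, 0, 0.003]], "roll": [0, 0, 0, 0], "claw": [0.005, 0.005, 0.005, 0.005]}}

```text
clock: 11.05
position: [487.4, 153.8, 327.5]
ee_rot: [0.916, 0.401, 0.001, 0.0]
contact_force: [-2.2, 0.3, 7.9]
gripper_width: 12.5
grasp_force: 61.8
```

Emit:
{"fn": "carry_out", "kwargs": {"slide": [[0, 0, 0.0003], [0, 0, 0.0007], [0, 0, 0.0011], [0, 0, 0.0015], [0, 0, 0.002], [0, 0, 0.0024], [0, 0, 0.0024]], "roll": [6, 13, 20, 27, 34, 40, 40], "claw": [0.005, 0.005, 0.005, 0.005, 0.005, 0.005, 0.005]}}

```text
clock: 11.92
position: [487.7, 153.9, 324.3]
ee_rot: [0.998, 0.064, 0.001, -0.0]
contact_force: [-0.4, -0.3, 3.6]
gripper_width: 12.4
grasp_force: 61.0
```

```bash
python3 -c "
from h import *
s=read_state();print(s['wrist_torque'])
plan([488,153.5,326.4],7.2)"
```

```text
[-0.08305217 -0.08592061 -0.03755792]
clock 11.925 pos [487.7 153.9 324.3] yaw 7.34 w 12.4 F [-0.4 -0.3  3.6] j6 1.07
slide [ 0.0003  0.0005 -0.0021] roll 0.14 j6 end approx 1.39
```

Sank about 3 mm over 40° with little torque, so the thread is engaged. I'll release and rise, then find the lever.

Emit:
{"fn": "carry_out", "kwargs": {"slide": [[0, 0, 0], [0, 0, 0], [0, 0, 0], [0, 0, 0], [0, 0, -0.03], [0, 0, -0.07], [0, 0, -0.1], [0, 0, -0.1]], "roll": [0, 0, 0, 0, 0, 0, 0, 0], "claw": [0.025, 0.04, 0.05, 0.05, 0.05, 0.05, 0.05, 0.05]}}

```text
clock: 12.92
position: [487.5, 153.8, 426.0]
ee_rot: [0.998, 0.063, 0.003, -0.001]
contact_force: [-0.4, -0.1, -0.1]
gripper_width: 50.4
grasp_force: 0.0
```

Emit:
{"fn": "carry_out", "kwargs": {"slide": [[-0.04, 0, 0], [-0.09, 0.0, 0], [-0.13, 0, 0], [-0.15, 0, 0]], "roll": [0, 0, 0, 0], "claw": [0.05, 0.05, 0.05, 0.05]}}

```text
clock: 13.42
position: [336.4, 133.9, 422.4]
ee_rot: [0.998, 0.063, -0.001, 0.0]
contact_force: [-0.3, 0.1, -0.5]
gripper_width: 49.8
grasp_force: 0.0
```

Run:
```python
from h import *
np.set_printoptions(precision=1,suppress=True)
for n in("top","scene"):
    p=get_image(n); C=cloud(p).reshape(-1,3)
    sel=lambda x0,x1,y0,y1,z0,z1:C[(C[:,0]>x0)&(C[:,0]<x1)&(C[:,1]>y0)&(C[:,1]<y1)&(C[:,2]>z0)&(C[:,2]<z1)]
    q=sel(350,470,90,200,125,190); 
    if len(q)>5: d=np.linalg.svd(q[:,:2]-q[:,:2].mean(0))[2][0]; print(n,len(q),q.mean(0),np.degrees(np.arctan2(*d[::-1])),q.min(0),q.max(0))
    for a in range(360,470,15):
        k=q[(q[:,0]>=a)&(q[:,0]<a+15)]; print(a,len(k),k.mean(0),k.min(0)[1:],k.max(0)[1:]) if len(k) else 0
    t=sel(465,510,135,175,152,185)
    if len(t)>3: r=cv2.minAreaRect(t[:,:2].astype(np.float32)); print("tang",len(t),t.mean(0),t.max(0),np.round(r[0],1),np.round(r[1],1),round(r[2],1))
    if n=="scene": cv2.imwrite('pics/s4.png',cv2.resize(p['img'][50:230,130:310,::-1],None,fx=3.3,fy=3.3))
plan([488,153.5,326.4],7.2)
```

```text
top 236 [424.8 147.1 156.5] -172.82455412740435 [373.3 100.6 133.8] [469.9 168.6 171.5]
360 6 [373.6 141.6 167. ] [134.5 161.6] [148.8 171.3]
375 30 [382.6 142.  166.7] [133.9 161.7] [150.5 171.5]
390 31 [397.7 143.3 163.8] [135.2 157.5] [154.2 168.7]
405 35 [412.3 145.8 159. ] [136.9 149. ] [155.3 163.3]
420 31 [427.2 147.9 156.8] [137.5 150. ] [157.3 162.6]
435 50 [442.6 150.1 152.1] [133.1 142.2] [167.1 158.2]
450 40 [457.8 150.8 148. ] [134.3 133.8] [167.8 154.5]
465 13 [468.1 149.1 145.5] [100.6 135.8] [168.6 153.9]
tang 41 [486.4 154.4 169.3] [497.6 161.8 176.2] [486.7 155.4] [21.4 13.4] 2.1
scene 199 [422.1 136.1 154.2] 178.65045720304968 [369.6  95.3 126.8] [469.9 199.9 171.5]
360 20 [372.3 137.  163.5] [128.5 155. ] [143.4 170.6]
375 26 [380.8 134.5 164.2] [129.7 154.3] [144.1 171.5]
390 23 [396.5 135.5 160.8] [131.6 152.4] [147.9 167.9]
405 22 [412.2 137.2 156.6] [134.2 147.8] [145.4 162.9]
420 22 [427.4 139.6 153.3] [134.9 144.3] [150.4 159.8]
435 36 [442.  137.4 150. ] [128.9 140.7] [158.9 156.7]
450 23 [457.1 137.3 146.1] [130.6 136.7] [161.1 154. ]
465 27 [468.  130.7 143.2] [ 95.3 126.8] [199.9 152.3]
tang 58 [483.6 149.2 164.6] [498.3 158.3 174.9] [485.7 151.7] [24.7 14.9] 6.6
clock 13.525 pos [336.6 133.9 422.7] yaw 7.33 w 49.9 F [-0.1  0.9  0.1] j6 0.86
slide [ 0.2 -0.   0.1] roll 0.13 j6 end approx 1.39
```

View pics/s4.png

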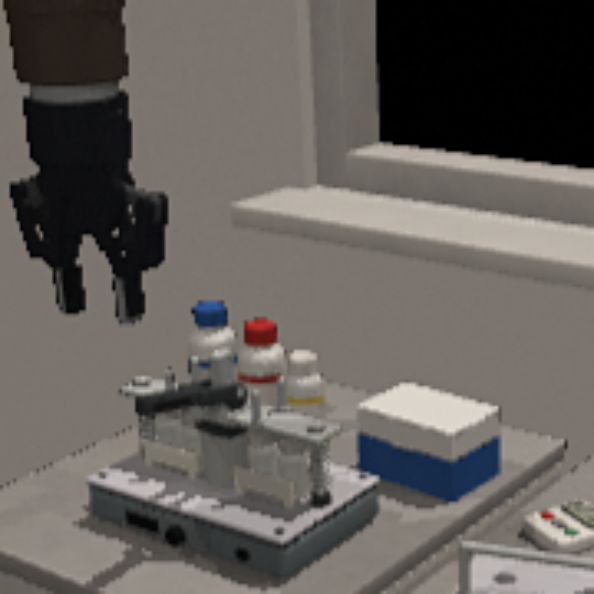

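The bolt is standing in the keyhole, released, with its lever pointing toward the robot (crop (140,400)–(240,395), yaw about 187°). I'll pinch it about 95 mm out.

Emit:
{"fn": "carry_out", "kwargs": {"slide": [[0.03, 0, 0.01], [0.06, 0, 0.03], [0.06, 0, 0.06], [0.06, 0, 0.09], [0.06, 0, 0.105], [0.06, 0, 0.11], [0.06, 0, 0.11]], "roll": [0, 0, 0, 0, 0, 0, 0], "claw": [0.05, 0.05, 0.05, 0.05, 0.05, 0.05, 0.05]}}

```text
clock: 14.4
position: [398.3, 142.5, 313.0]
ee_rot: [0.998, 0.063, -0.0, 0.0]
contact_force: [0.2, -1.0, 0.5]
gripper_width: 50.2
grasp_force: 0.0
```

Emit:
{"fn": "carry_out", "kwargs": {"slide": [[0, 0, 0], [0, 0, 0], [0, 0, 0], [0, 0, 0], [0, 0, 0]], "roll": [0, 0, 0, 0, 0], "claw": [0.03, 0.01, 0.01, 0.01, 0.01]}}

```text
clock: 15.02
position: [397.9, 142.4, 313.7]
ee_rot: [0.998, 0.063, 0.0, -0.0]
contact_force: [-1.5, -0.6, 4.1]
gripper_width: 16.8
grasp_force: 60.3
```

```bash
python3 -c "
from h import *
s=read_state();print(s['wrist_torque'])
plan([396.3,141.8,312],7.3)
A=np.radians(15);
for a in np.linspace(A,np.pi/2,9)[1:]: print(np.round([.095*(np.cos(A)-np.cos(a)),0,-.095*(np.sin(a)-np.sin(A))],4).tolist())"
```

```text
[-0.0451578   0.24550234  0.007663  ]
clock 15.025 pos [397.9 142.4 313.7] yaw 7.25 w 16.8 F [-1.5 -0.6  4.1] j6 0.97
slide [-0.0017  0.0004  0.0017] roll -0.05 j6 end approx 1.35
[0.0052, 0.0, -0.0146]
[0.0128, 0.0, -0.0282]
[0.0224, 0.0, -0.0404]
[0.0339, 0.0, -0.0508]
[0.047, 0.0, -0.0592]
[0.0612, 0.0, -0.0654]
[0.0763, 0.0, -0.0691]
[0.0918, 0.0, -0.0704]
```

Emit:
{"fn": "carry_out", "kwargs": {"slide": [[0.005, 0, -0.0145], [0.0125, 0, -0.028], [0.022, 0, -0.04], [0.0333, 0, -0.0503], [0.0462, 0, -0.0587], [0.0462, 0, -0.0587]], "roll": [0, 0, 0, 0, 0, 0], "claw": [0.01, 0.01, 0.01, 0.01, 0.01, 0.01]}}

```text
clock: 15.78
position: [442.8, 147.5, 369.1]
ee_rot: [0.998, 0.062, -0.004, 0.001]
contact_force: [-0.1, 0.0, -10.9]
gripper_width: 17.2
grasp_force: 59.3
```

```bash
python3 -c "
from h import *
s=read_state();print(s['wrist_torque'])
plan([487.6,153.8,313.7+70],7.3)"
```

```text
[-0.2365353   0.42333363 -0.00394312]
clock 15.775 pos [442.8 147.5 369.1] yaw 7.13 w 17.2 F [ -0.1   0.  -10.9] j6 1.03
slide [ 0.0451 -0.0006 -0.0149] roll -0.17 j6 end approx 1.39
```

Emit:
{"fn": "carry_out", "kwargs": {"slide": [[0.013, 0, -0.004], [0.025, 0, -0.0065], [0.036, 0, -0.008], [0.045, 0, -0.0085], [0.0455, 0, -0.0085], [0.0455, 0, -0.0085]], "roll": [0, 0, 0, 0, 0, 0], "claw": [0.01, 0.01, 0.01, 0.01, 0.01, 0.01]}}

```text
clock: 16.52
position: [487.8, 153.3, 380.8]
ee_rot: [0.998, 0.063, -0.002, 0.001]
contact_force: [-5.9, -0.8, 0.2]
gripper_width: 16.9
grasp_force: 61.2
```

Run:
```python
from h import *
np.set_printoptions(precision=1,suppress=True)
s=read_state();print(s['wrist_torque'])
plan([487.6,153.8,380],7.3)
p=get_image("scene"); C=cloud(p).reshape(-1,3)
for z0 in range(135,260,15):
    q=C[(abs(C[:,0]-487)<40)&(abs(C[:,1]-153)<35)&(C[:,2]>z0)&(C[:,2]<z0+15)]
    if len(q): print(z0,len(q),q.mean(0),q.min(0),q.max(0))
cv2.imwrite('pics/s5.png',cv2.resize(p['img'][50:230,130:310,::-1],None,fx=3.3,fy=3.3))
```

```text
[-0.5  2.2  0. ]
clock 16.525 pos [487.8 153.3 380.8] yaw 7.25 w 16.9 F [-5.9 -0.8  0.2] j6 1.08
slide [-0. -0.  0.] roll -0.05 j6 end approx 1.39
135 61 [484.3 146.6 142.5] [473.1 130.6 135.3] [500.7 166.  149.7]
150 54 [484.8 147.9 157.9] [477.8 133.5 150.4] [496.8 170.1 164.9]
165 49 [483.1 146.6 172.5] [473.2 132.6 165.2] [493.3 166.5 179.9]
180 48 [480.3 145.9 186.9] [470.8 132.9 180.1] [496.2 167.2 194.7]
195 35 [478.  146.1 202.9] [471.2 135.9 196. ] [495.6 156.4 209.7]
210 65 [479.5 143.9 218.2] [467.8 129.8 210.3] [497.4 173.1 224.9]
225 69 [479.1 140.9 232.6] [465.2 126.9 225.1] [499.4 173.7 240. ]
240 85 [477.1 144.6 248.2] [462.2 120.  240.2] [497.3 183.7 254.9]
255 103 [482.4 156.4 261.9] [468.5 118.2 255. ] [501.  186.8 269.8]
```

View pics/s5.png

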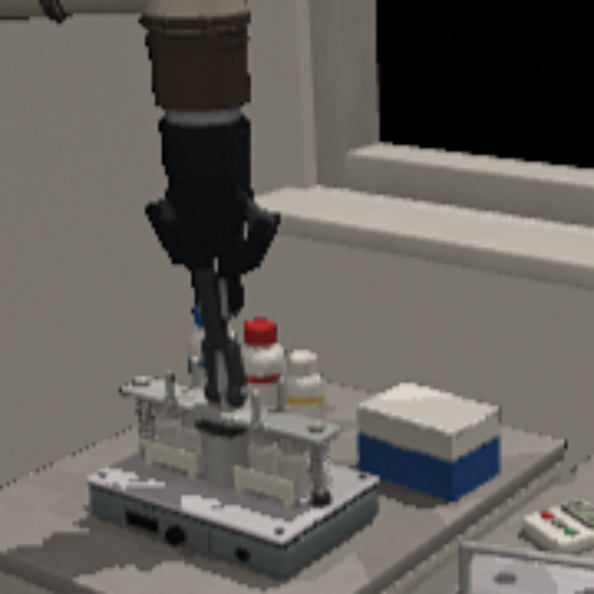

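Emit:
{"fn": "carry_out", "kwargs": {"slide": [[0.002, 0, 0], [0.004, 0, 0.0], [0.004, 0, 0]], "roll": [0, 0, 0], "claw": [0.01, 0.01, 0.01]}}

```text
clock: 16.95
position: [491.3, 153.8, 380.6]
ee_rot: [0.998, 0.063, -0.003, 0.001]
contact_force: [-7.9, -0.8, 1.7]
gripper_width: 16.8
grasp_force: 61.4
```

Run:
```python
from h import *
s=read_state();print(s['wrist_torque'])
plan([487.6,153.8,380],7.3)
```

```text
[-0.27207114  2.74286181  0.03011077]
clock 16.95 pos [491.3 153.8 380.6] yaw 7.24 w 16.8 F [-7.9 -0.8  1.7] j6 1.08
slide [-0.0037 -0.0005  0.0007] roll -0.06 j6 end approx 1.39
```

Emit:
{"fn": "carry_out", "kwargs": {"slide": [[-0.001, 0, 0.0006], [-0.002, 0, 0.0012], [-0.0025, 0, 0.0018], [-0.0025, 0, 0.0024], [-0.0025, 0, 0.003], [-0.0025, 0, 0.0036], [-0.0025, 0, 0.004], [-0.0025, 0, 0.004]], "roll": [10, 20, 30, 40, 50, 60, 70, 70], "claw": [0.01, 0.01, 0.01, 0.01, 0.01, 0.01, 0.01, 0.01]}}

```text
clock: 17.95
position: [489.5, 153.8, 376.7]
ee_rot: [0.854, -0.52, -0.001, 0.001]
contact_force: [-5.0, -0.9, 0.0]
gripper_width: 16.9
grasp_force: 61.1
```

Run:
```python
from h import *
s=read_state();print(s['wrist_torque'])
plan([488,153.8,375],-88)
```

```text
[-0.20803707  2.01905746 -0.13794175]
clock 17.95 pos [489.5 153.8 376.7] yaw -62.72 w 16.9 F [-5.  -0.9  0. ] j6 -0.14
slide [-0.0007  0.0013  0.0017] roll 25.28 j6 end approx -0.27
```

Emit:
{"fn": "carry_out", "kwargs": {"slide": [[-0.0007, 0.0013, 0.0005], [-0.0007, 0.0013, 0.001], [-0.0007, 0.0013, 0.0012], [-0.0007, 0.0013, 0.0015], [-0.0007, 0.0013, 0.0015]], "roll": [7, 14, 20, 25, 25], "claw": [0.01, 0.01, 0.01, 0.01, 0.01]}}

```text
clock: 18.58
position: [488.6, 154.2, 375.6]
ee_rot: [0.722, -0.692, -0.0, 0.0]
contact_force: [-5.6, 1.0, 1.6]
gripper_width: 16.7
grasp_force: 61.1
```

Run:
```python
from h import *
s=read_state();print(s['wrist_torque'])
plan([488,153.8,375],-88)
```

```text
[0.0846924  1.96683932 0.30539837]
clock 18.575 pos [488.6 154.2 375.6] yaw -87.55 w 16.7 F [-5.6  1.   1.6] j6 -0.58
slide [0.0004 0.0006 0.0006] roll 0.45 j6 end approx -0.27
```

Emit:
{"fn": "carry_out", "kwargs": {"slide": [[0, 0, 0], [0, 0, 0], [0, 0, 0], [0, 0, 0]], "roll": [2, 4, 6, 6], "claw": [0.01, 0.01, 0.01, 0.01]}}

```text
clock: 19.08
position: [488.8, 154.2, 375.4]
ee_rot: [-0.685, 0.729, -0.0, -0.0]
contact_force: [-4.2, 0.4, 2.5]
gripper_width: 16.9
grasp_force: 60.7
```

Run:
```python
from h import *
np.set_printoptions(precision=2,suppress=True)
s=read_state();print(s['wrist_torque'])
plan([488,153.8,375],-88)
p=get_image("scene"); C=cloud(p).reshape(-1,3)
# bar height away from the lever
q=C[(abs(C[:,0]-487)<25)&(abs(C[:,1]-153)<120)&(abs(C[:,1]-153)>60)&(C[:,2]>110)&(C[:,2]<123)];h=np.histogram(q[:,2],np.arange(110,124));print(h[0]);print(np.median(q[:,2]))
for z0 in range(135,215,10):
    q=C[(abs(C[:,0]-487)<40)&(abs(C[:,1]-153)<35)&(C[:,2]>z0)&(C[:,2]<z0+10)]
    if len(q): print(z0,len(q),q.mean(0),q.min(0),q.max(0))
```

```text
[0.   1.89 0.7 ]
clock 19.075 pos [488.8 154.2 375.4] yaw -93.6 w 16.9 F [-4.2  0.4  2.5] j6 -0.69
slide [0. 0. 0.] roll -5.6 j6 end approx -0.27
[ 2  6 15  7 17 11 41 53 56  9  2  3  1]
117.23163355202803
135 35 [483.14 147.13 139.72] [470.71 139.29 135.08] [505.96 162.11 144.01]
145 39 [482.79 147.24 150.22] [471.98 138.9  145.  ] [507.13 163.46 154.85]
155 32 [483.3  147.44 160.2 ] [470.93 137.98 155.9 ] [506.74 161.01 164.5 ]
165 43 [484.61 151.24 169.46] [472.24 138.41 165.01] [505.37 162.93 174.47]
175 36 [484.61 154.41 180.26] [473.61 148.19 175.12] [504.85 167.05 184.91]
185 23 [487.33 156.44 189.76] [479.44 149.5  185.72] [497.26 165.81 194.66]
195 17 [485.3  156.56 199.18] [477.76 151.79 195.3 ] [495.25 168.47 204.69]
205 38 [489.13 149.08 210.03] [467.55 140.05 205.03] [514.62 161.62 214.7 ]
```

Emit:
{"fn": "carry_out", "kwargs": {"slide": [[0, 0, 0], [0, 0, 0], [0, 0, 0]], "roll": [2.5, 5, 5], "claw": [0.01, 0.01, 0.01]}}

```text
clock: 19.5
position: [489.0, 153.9, 375.4]
ee_rot: [-0.652, 0.758, -0.001, -0.0]
contact_force: [-3.3, -2.3, 1.9]
gripper_width: 16.9
grasp_force: 60.0
```

Run:
```python
from h import *
s=read_state();print(s['wrist_torque'])
plan([488,153.8,375],-88)
```

```text
[-0.53995559  1.47952276  0.56999666]
clock 19.5 pos [489.  153.9 375.4] yaw -98.63 w 16.9 F [-3.3 -2.3  1.9] j6 -0.77
slide [0.0003 0.001  0.0004] roll -10.63 j6 end approx -0.27
```

Emit:
{"fn": "carry_out", "kwargs": {"slide": [[0, 0, 0], [0, 0, 0], [0, 0, 0], [0, 0, -0.03], [0, 0, -0.08], [0, 0, -0.12], [-0.06, 0, -0.12], [-0.12, 0, -0.12]], "roll": [0, 0, 0, 0, 0, 0, 0, 0], "claw": [0.03, 0.04, 0.05, 0.05, 0.05, 0.05, 0.05, 0.05]}}

```text
clock: 20.5
position: [507.4, 273.5, 496.5]
ee_rot: [-0.65, 0.76, 0.0, 0.002]
contact_force: [0.5, -0.5, 0.9]
gripper_width: 50.3
grasp_force: 0.0
```

Run:
```python
from h import *
np.set_printoptions(precision=1,suppress=True)
for n in("top","scene"):
    p=get_image(n); C=cloud(p).reshape(-1,3)
    f=lambda z0,z1:C[(abs(C[:,0]-487)<35)&(abs(C[:,1]-153)<35)&(C[:,2]>z0)&(C[:,2]<z1)]
    for z0,z1 in((135,150),(150,165),(165,180),(180,200),(200,220),(220,240),(240,262)):
        q=f(z0,z1)
        if len(q)>4: r=cv2.minAreaRect(q[:,:2].astype(np.float32)); print(n,z0,len(q),q.mean(0),q.max(0)[2],"rect",np.round(r[0],1),np.round(r[1],1),round(r[2],1))
    q=C[(abs(C[:,0]-487)<25)&(abs(C[:,1]-153)<120)&(abs(C[:,1]-153)>60)&(C[:,2]>110)&(C[:,2]<123)];print("bar",np.median(q[:,2]))
    if n=="scene": a=cv2.resize(p['img'][70:230,150:300,::-1],None,fx=3.6,fy=3.6); cv2.imwrite('pics/s6.png',a)
    else: cv2.imwrite('pics/t6.png',cv2.resize(p['img'][160:240,150:250,::-1],None,fx=6,fy=6))
plan([488,153.8,375],-88)
```

```text
top 135 12 [488.4 146.  141.5] 146.59915046219248 rect [488.9 146. ] [ 9.  31.1] 82.5
top 150 16 [488.9 147.9 159.2] 164.9457098457408 rect [488.4 146.9] [10.8 30.5] 85.4
top 165 34 [487.  151.4 173.3] 179.9177633884551 rect [488.1 153.8] [30.2 25.1] 1.5
top 180 29 [488.9 157.  185.8] 198.75808516158122 rect [489.4 158.4] [27.1 15.1] 2.0
top 200 13 [488.1 157.  210.9] 218.9187100610718 rect [486.2 157.7] [ 8.2 19. ] 72.5
top 220 15 [486.6 159.9 229.4] 236.69884084907414 rect [486.1 160.4] [ 7.5 18.4] 75.4
top 240 36 [488.  166.9 247.4] 252.95447810568749 rect [487.9 167.6] [14.2 16.7] 1.9
bar 116.55275531295763
scene 135 54 [481.9 144.9 142.3] 149.7000783771777 rect [484.  144.2] [21.  35.7] 61.5
scene 150 50 [480.4 145.2 157.9] 164.81383181951253 rect [481.3 145.3] [12.9 31.8] 56.2
scene 165 58 [483.8 149.6 171.9] 179.86073331562528 rect [486.5 149.4] [22.4 34.2] 89.8
scene 180 51 [484.4 153.4 188.7] 199.00083348020155 rect [486.5 151.4] [18.1 27.1] 58.7
scene 200 48 [484.1 156.3 210. ] 219.78415210395445 rect [486.  157.2] [15.8 20.9] 54.7
scene 220 49 [483.9 159.5 230.4] 239.4504335335359 rect [484.3 159.7] [14.4 20.3] 45.9
scene 240 28 [484.8 161.5 246.4] 251.8195014389667 rect [487.7 162.5] [13.2 18.3] 80.8
bar 117.55325642559481
clock 20.6 pos [507.9 277.2 493.6] yaw -98.55 w 50.1 F [-0.5 -0.9 -0.8] j6 -0.93
slide [0.1 0.  0.1] roll -10.55 j6 end approx -0.27
```

View pics/s6.png

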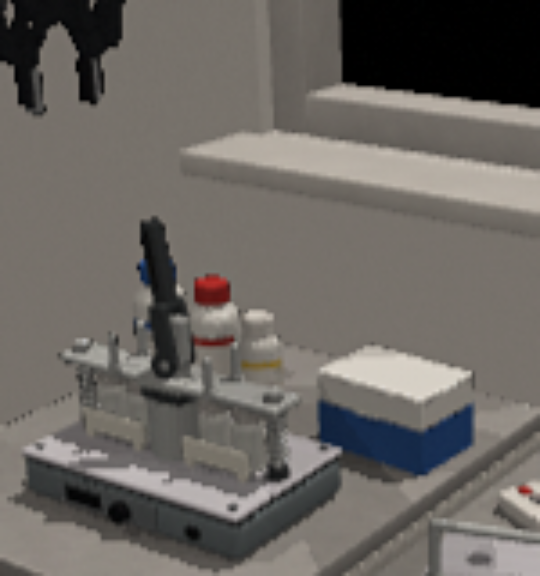

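```bash
cat > y.py <<'E'
from h import *
P=[]
for i in range(6):
    p=get_image("scene"); C=cloud(p)
    P.append(C.reshape(-1,3))
C=np.concatenate(P)
def plane(lo,hi,name):
    q=C[(abs(C[:,0]-486)<30)&(C[:,1]>125)&(C[:,1]<182)&(C[:,2]>lo)&(C[:,2]<hi)]
    rng=np.random.default_rng(0); best=0
    for _ in range(3000):
        a=q[rng.choice(len(q),3,False)]; n=np.cross(a[1]-a[0],a[2]-a[0]); L=np.linalg.norm(n)
        if L<50: continue
        n/=L
        if abs(n[2])>.2 or abs(n[0])<.7: continue
        k=abs((q-a[0])@n)<1.2
        if k.sum()>best: best=k.sum(); K=k
    b=q[K]; c=b.mean(0); n=np.linalg.svd(b-c,full_matrices=False)[2][2]; n*=np.sign(n[0])
    print(name,len(q),best,"c",c.round(1),"n",n.round(3),"yaw bolt x",round(np.degrees(np.arctan2(n[1],n[0]))+90,1), b.min(0).round(0),b.max(0).round(0))
plane(137,180,"fork"); plane(192,252,"bar")
E
python3 y.py
```

```text
fork 921 198 c [473.2 151.1 157.7] n [ 0.995  0.104 -0.012] yaw bolt x 96.0 [471. 139. 137.] [475. 161. 180.]
bar 851 256 c [480.8 159.8 222. ] n [0.978 0.208 0.026] yaw bolt x 102.0 [478. 149. 193.] [485. 169. 249.]
```

View pics/t6.png

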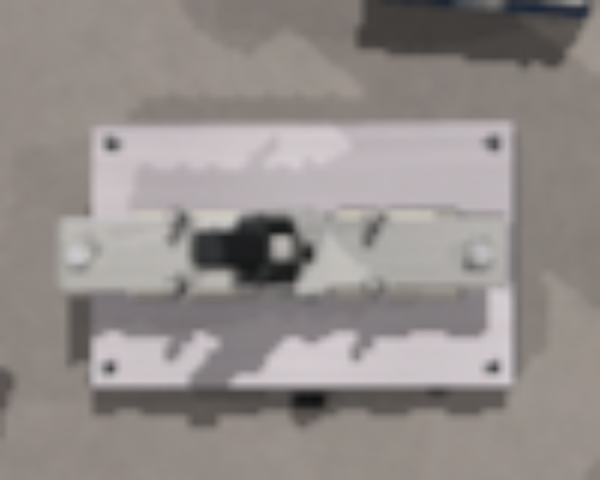

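The top view shows the lever lying along the bar toward +y (column 195–250), with its axis midway between the keeper pins. The bar is already down about 2.5 mm. Now I'll re-pinch and fold.

```bash
python3 -c "
from h import *
plan([488,163.5,470],-88)
for a in np.radians([84,75,66,57,48,39,30,24,19,16,15]):
    print(round(np.degrees(a)),np.round([-92*(np.cos(a)-np.cos(np.radians(84))),92*(np.sin(np.radians(84))-np.sin(a))],1))"
```

```text
clock 20.9 pos [507.1 271.7 495.5] yaw -98.82 w 49.6 F [ 0.8 -0.2  0.5] j6 -0.93
slide [0.1099 0.0023 0.0254] roll -10.82 j6 end approx -0.29
84 [-0.  0.]
75 [-14.2   2.6]
66 [-27.8   7.4]
57 [-40.5  14.3]
48 [-51.9  23.1]
39 [-61.9  33.6]
30 [-70.1  45.5]
24 [-74.4  54.1]
19 [-77.4  61.5]
16 [-78.8  66.1]
15 [-79.2  67.7]
```

Emit:
{"fn": "carry_out", "kwargs": {"slide": [[0.04, 0.001, 0], [0.08, 0.002, 0.01], [0.11, 0.0023, 0.025], [0.11, 0.0023, 0.025]], "roll": [-4, -8, -10.8, -10.8], "claw": [0.05, 0.05, 0.05, 0.05]}}

```text
clock: 21.4
position: [487.2, 161.7, 469.9]
ee_rot: [0.718, -0.696, -0.0, 0.0]
contact_force: [0.2, -0.1, -0.1]
gripper_width: 49.9
grasp_force: 0.0
```

```bash
python3 -c "
from h import *
plan([488,163.5,379.5],-88)"
```

```text
clock 21.4 pos [487.2 161.7 469.9] yaw -88.17 w 49.9 F [ 0.2 -0.1 -0.1] j6 -0.6
slide [-0.0018 -0.0009  0.0904] roll -0.17 j6 end approx -0.29
```

Emit:
{"fn": "carry_out", "kwargs": {"slide": [[-0.0018, -0.0009, 0.03], [-0.0018, -0.0009, 0.06], [-0.0018, -0.0009, 0.085], [-0.0018, -0.0009, 0.0904], [-0.0018, -0.0009, 0.0904], [-0.0018, -0.0009, 0.0904], [-0.0018, -0.0009, 0.0904], [-0.0018, -0.0009, 0.0904]], "roll": [0, 0, 0, 0, 0, 0, 0, 0], "claw": [0.05, 0.05, 0.05, 0.05, 0.03, 0.01, 0.01, 0.01]}}

```text
clock: 22.4
position: [488.8, 166.3, 381.0]
ee_rot: [0.72, -0.694, 0.0, -0.001]
contact_force: [-4.8, 0.2, 5.1]
gripper_width: 17.6
grasp_force: 58.6
```

```bash
python3 -c "
from h import *
print(read_state()['wrist_torque']);plan([488,163.5,379.5],-88)"
```

```text
[0.35256801 1.42584065 0.01842098]
clock 22.4 pos [488.8 166.3 381. ] yaw -87.95 w 17.6 F [-4.8  0.2  5.1] j6 -0.61
slide [0.0028 0.0009 0.0015] roll 0.05 j6 end approx -0.29
```

Emit:
{"fn": "carry_out", "kwargs": {"slide": [[-0.006, 0.001, 0.001], [-0.013, 0.001, 0.003], [-0.026, 0.001, 0.008], [-0.0385, 0.001, 0.015], [-0.05, 0.001, 0.024], [-0.059, 0.001, 0.034], [-0.0665, 0.001, 0.045], [-0.0665, 0.001, 0.045]], "roll": [0, 0, 0, 0, 0, 0, 0, 0], "claw": [0.01, 0.01, 0.01, 0.01, 0.01, 0.01, 0.01, 0.01]}}

```text
clock: 23.4
position: [485.6, 234.6, 339.3]
ee_rot: [0.72, -0.694, 0.0, -0.003]
contact_force: [-9.6, 4.1, 19.8]
gripper_width: 17.3
grasp_force: 62.9
```

```bash
python3 -c "
from h import *
print(read_state()['wrist_torque']);plan([488-3,153.8+88.9,312.5],-88)"
```

```text
[ 0.80025037  3.23896351 -0.30343614]
clock 23.4 pos [485.6 234.6 339.3] yaw -87.86 w 17.3 F [-9.6  4.1 19.8] j6 -0.71
slide [-0.008   0.0005  0.0268] roll 0.14 j6 end approx -0.43
```

Emit:
{"fn": "carry_out", "kwargs": {"slide": [[-0.001, 0.002, 0.003], [-0.003, 0.003, 0.007], [-0.0045, 0.003, 0.011], [-0.006, 0.003, 0.015], [-0.006, 0.003, 0.015]], "roll": [-1, -2, -2, -2, -2], "claw": [0.01, 0.01, 0.01, 0.01, 0.01]}}

```text
clock: 24.02
position: [482.8, 241.5, 325.2]
ee_rot: [0.732, -0.681, -0.0, -0.006]
contact_force: [-10.4, 9.2, 22.6]
gripper_width: 17.5
grasp_force: 65.2
```

```bash
python3 -c "
from h import *
print(read_state()['wrist_torque']);plan([488-3,153.8+88.9,312.5],-88)"
```

```text
[ 1.95405497  3.67696749 -0.51638231]
clock 24.025 pos [482.8 241.5 325.2] yaw -85.91 w 17.5 F [-10.4   9.2  22.6] j6 -0.69
slide [-0.001  -0.0022  0.0127] roll 2.09 j6 end approx -0.43
```

Emit:
{"fn": "carry_out", "kwargs": {"slide": [[0, 0, 0], [0, 0, 0], [0, 0, 0], [0, 0, -0.03], [0, 0, -0.08], [-0.04, 0, -0.12], [-0.09, 0, -0.12], [-0.14, 0, -0.12]], "roll": [0, 0, 0, 0, 0, 0, 0, 0], "claw": [0.03, 0.04, 0.05, 0.05, 0.05, 0.05, 0.05, 0.05]}}

```text
clock: 25.02
position: [472.6, 379.1, 439.9]
ee_rot: [0.731, -0.682, -0.0, -0.0]
contact_force: [0.3, -0.1, 0.2]
gripper_width: 49.7
grasp_force: 0.0
```

```bash
cat > l.py <<'E'
from h import *
np.set_printoptions(precision=1,suppress=True)
for n in("top","scene"):
    P=[]
    for i in range(4):
        p=get_image(n); P.append(cloud(p).reshape(-1,3))
    C=np.concatenate(P)
    for a in range(140,290,12):
        q=C[(abs(C[:,0]-487)<35)&(C[:,1]>=a)&(C[:,1]<a+12)&(C[:,2]>126)&(C[:,2]<215)]
        if len(q)>4: print(n,a,len(q),q.mean(0),"x",np.percentile(q[:,0],[5,95]),"z",np.percentile(q[:,2],[5,50,95]))
    q=C[(abs(C[:,0]-487)<40)&(C[:,1]>95)&(C[:,1]<115)&(C[:,2]>140)&(C[:,2]<160)]; print("pins a",q.mean(0) if len(q) else 0, q[:,0].min(),q[:,0].max())
    q=C[(abs(C[:,0]-487)<25)&(C[:,1]>40)&(C[:,1]<130)&(C[:,2]>110)&(C[:,2]<123)];print("bar",np.median(q[:,2]))
    if n=="top": cv2.imwrite('pics/t7.png',cv2.resize(p['img'][160:240,150:250,::-1],None,fx=6,fy=6))
    else: cv2.imwrite('pics/s7.png',cv2.resize(p['img'][100:230,150:270,::-1],None,fx=4.5,fy=4.5))
plan([488-3,153.8+88.9,312.5],-88)
E
python3 l.py
```

```text
top 140 107 [486.5 149.  144. ] x [473.3 501.6] z [127.5 138.9 169.7]
top 152 200 [488.1 157.7 152.3] x [472.9 504.2] z [134.9 146.6 170.6]
top 164 153 [484.9 169.2 155.6] x [469.6 503.6] z [143.3 153.5 169.5]
top 176 137 [485.  182.6 164.6] x [469.2 499.9] z [156.5 165.1 170.9]
top 188 176 [483.6 193.4 172.6] x [469.1 497.1] z [163.9 172.2 180.5]
top 200 199 [482.8 206.2 171.4] x [465.6 505.8] z [136.3 182.8 192.2]
top 212 124 [479.  218.1 197. ] x [471.1 486.2] z [187.1 197.6 204. ]
top 224 117 [477.6 230.  207.9] x [470.7 485.6] z [201.8 208.  214. ]
top 236 56 [475.4 241.  211.6] x [467.5 485.2] z [206.6 211.9 214.6]
top 248 6 [482.5 251.3 180.5] x [479.1 489.4] z [126.4 206.7 209. ]
pins a [485.7 102.5 145.9] 468.3395107919694 508.7144250218533
bar 114.80358297123621
scene 140 341 [484.6 146.6 145.5] x [471.4 498.2] z [127.9 142.8 169. ]
scene 152 236 [477.5 157.8 149.4] x [469.7 485.8] z [129.4 148.5 169.3]
scene 164 139 [472.5 169.7 152.9] x [467.4 482.7] z [137.5 154.  165.2]
scene 176 228 [481.1 182.2 163.2] x [466.8 497.5] z [151.1 164.7 172.4]
scene 188 157 [477.5 194.1 172.1] x [467.  491.3] z [141.9 175.3 184.1]
scene 200 210 [473.5 204.8 170.8] x [464.5 486. ] z [129.3 183.  194.3]
scene 212 150 [474.9 218.5 198.6] x [468.6 485.1] z [186.1 199.  208.4]
scene 224 108 [472.3 229.1 206.2] x [467.2 482.6] z [194.1 208.6 214. ]
scene 236 19 [469.1 238.3 208. ] x [467.  471.3] z [197.9 208.  213.8]
scene 248 16 [483.4 253.7 127. ] x [476.9 489.6] z [126.1 127.1 127.9]
pins a [487.6  99.  144.1] 465.58478249902174 513.5740113661029
bar 116.1024633121624
clock 25.425 pos [472.8 377.  439.7] yaw -86.03 w 49.9 F [-0.6  0.2 -0.3] j6 -0.87
slide [ 0.1 -0.   0.1] roll 1.97 j6 end approx -0.43
```

Run:
```python
import cv2,numpy as np
from h import *
a=cv2.resize(get_image("scene")["img"][130:200,160:230,::-1],(400,400),interpolation=cv2.INTER_CUBIC)
b=cv2.resize(get_image("top")["img"][175:225,165:215,::-1],(400,400),interpolation=cv2.INTER_CUBIC)
cv2.imwrite("pics/last.png",np.hstack([a,b]))
```

```text
(no output)
```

View pics/last.png

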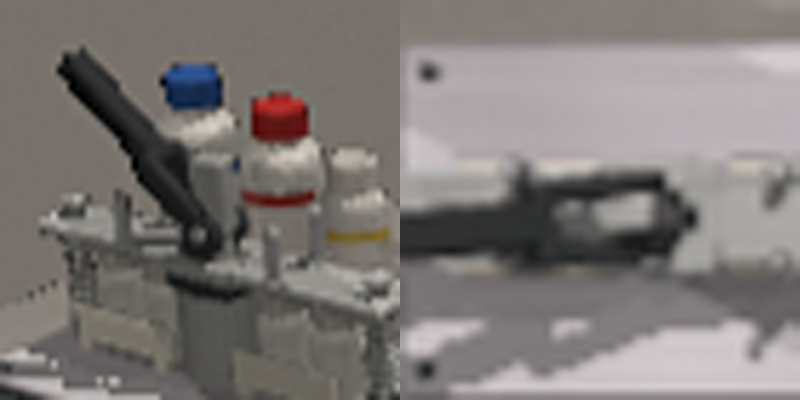

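The scene half shows the lever raised about 42°, and the depth cloud gives its yaw as about 97.5°, roughly 5° short of the bar line. I'll re-pinch, raise it upright and screw it on to the stop, this time better centred.

```bash
python3 -c "
from h import *
plan([477.8,223.8,350.6],-82.5)"
```

```text
clock 25.525 pos [472.7 377.1 439.9] yaw -86.03 w 50.2 F [ 0.4 -0.1 -0. ] j6 -0.87
slide [0.1533 0.0056 0.0893] roll -3.53 j6 end approx -0.31
```

Emit:
{"fn": "carry_out", "kwargs": {"slide": [[0.05, 0.002, 0], [0.1, 0.004, 0], [0.15, 0.0056, 0.01], [0.153, 0.0056, 0.04], [0.153, 0.0056, 0.07], [0.153, 0.0056, 0.089], [0.153, 0.0056, 0.089], [0.153, 0.0056, 0.089]], "roll": [-1, -2, -3.5, -3.5, -3.5, -3.5, -3.5, -3.5], "claw": [0.05, 0.05, 0.05, 0.05, 0.05, 0.05, 0.04, 0.02]}}

```text
clock: 26.52
position: [478.0, 225.1, 351.7]
ee_rot: [0.752, -0.659, 0.0, -0.001]
contact_force: [0.4, 0.8, 0.2]
gripper_width: 22.9
grasp_force: 0.0
```

Emit:
{"fn": "carry_out", "kwargs": {"slide": [[0, 0, 0], [0, 0, 0], [0, 0, 0]], "roll": [0, 0, 0], "claw": [0.01, 0.01, 0.01]}}

```text
clock: 26.9
position: [477.7, 225.4, 351.7]
ee_rot: [0.752, -0.659, 0.0, -0.001]
contact_force: [-3.1, 1.8, 6.6]
gripper_width: 17.1
grasp_force: 59.0
```

```bash
python3 -c "
from h import *
print(read_state()['wrist_torque']); plan([487,153.8,131+95+156],-82.5)
for a in np.radians([54,66,78,90]): print(np.round([70.6-95*np.cos(a),63.6-95*np.sin(a)],1))"
```

```text
[ 0.31006856  1.03369204 -0.11012565]
clock 26.9 pos [477.7 225.4 351.7] yaw -82.44 w 17.1 F [-3.1  1.8  6.6] j6 -0.62
slide [ 0.0722  0.0001 -0.0303] roll 0.06 j6 end approx -0.17
[ 14.8 -13.3]
[ 32.  -23.2]
[ 50.8 -29.3]
[ 70.6 -31.4]
```

Emit:
{"fn": "carry_out", "kwargs": {"slide": [[0.007, 0, -0.007], [0.015, 0, -0.013], [0.033, 0, -0.022], [0.052, 0, -0.028], [0.072, 0, -0.03], [0.074, 0, -0.03], [0.074, 0, -0.03]], "roll": [0, 0, 0, 0, 0, 0, 0], "claw": [0.01, 0.01, 0.01, 0.01, 0.01, 0.01, 0.01]}}

```text
clock: 27.78
position: [487.3, 151.1, 381.4]
ee_rot: [0.752, -0.66, -0.0, -0.0]
contact_force: [-2.5, 3.9, -3.9]
gripper_width: 16.7
grasp_force: 62.3
```

```bash
cat > st.py <<'E'
from h import *
s=read_state();print("tq",np.round(s['wrist_torque'],2)); plan([487,153.8,375],-88)
p=get_image("top");C=cloud(p).reshape(-1,3)
q=C[(abs(C[:,0]-487)<25)&(C[:,1]>40)&(C[:,1]<130)&(C[:,2]>110)&(C[:,2]<123)];print("bar",np.median(q[:,2]))
E
python3 st.py
```

```text
tq [ 1.67  0.77 -0.03]
clock 27.775 pos [487.3 151.1 381.4] yaw -82.52 w 16.7 F [-2.5  3.9 -3.9] j6 -0.49
slide [-0.0027 -0.0001  0.0064] roll 5.48 j6 end approx -0.27
bar 116.13653407101151
```

Emit:
{"fn": "carry_out", "kwargs": {"slide": [[-0.0005, 0.0008, 0], [-0.001, 0.001, 0], [-0.001, 0.001, 0], [-0.001, 0.001, 0]], "roll": [3, 6, 9, 9], "claw": [0.01, 0.01, 0.01, 0.01]}}

```text
clock: 28.32
position: [486.6, 152.3, 381.1]
ee_rot: [-0.699, 0.715, -0.001, 0.0]
contact_force: [0.8, 2.7, -5.1]
gripper_width: 16.8
grasp_force: 62.5
```

```bash
python3 st.py
```

```text
tq [ 0.75 -0.28  0.69]
clock 28.325 pos [486.6 152.3 381.1] yaw -91.31 w 16.8 F [ 0.8  2.7 -5.1] j6 -0.65
slide [-0.0015 -0.0003  0.0061] roll -3.31 j6 end approx -0.27
bar 115.73245358987572
```

Emit:
{"fn": "carry_out", "kwargs": {"slide": [[0, 0, 0], [0, 0, 0], [0, 0, 0], [0, 0, 0]], "roll": [3, 6, 9, 9], "claw": [0.01, 0.01, 0.01, 0.01]}}

```text
clock: 28.88
position: [486.6, 152.1, 380.9]
ee_rot: [-0.641, 0.768, -0.001, -0.0]
contact_force: [1.0, 0.3, -5.6]
gripper_width: 17.2
grasp_force: 80.6
```

```bash
python3 st.py
```

```text
tq [-0.17 -0.7   1.05]
clock 28.875 pos [486.6 152.1 380.9] yaw -100.27 w 17.2 F [ 1.   0.3 -5.6] j6 -0.8
slide [-0.0017 -0.0001  0.0059] roll -12.27 j6 end approx -0.27
bar 115.5072423072063
```

Emit:
{"fn": "carry_out", "kwargs": {"slide": [[0, 0, 0.001], [0, 0, 0.002], [0, 0, 0.002], [0, 0, 0.002]], "roll": [-3, -6, -7, -7], "claw": [0.01, 0.01, 0.01, 0.01]}}

```text
clock: 29.42
position: [486.6, 152.3, 380.5]
ee_rot: [-0.685, 0.728, -0.001, 0.001]
contact_force: [-1.2, -1.1, 6.2]
gripper_width: 17.2
grasp_force: 69.8
```

```bash
python3 st.py
```

```text
tq [-0.57  0.34  0.04]
clock 29.425 pos [486.6 152.3 380.5] yaw -93.5 w 17.2 F [-1.2 -1.1  6.2] j6 -0.68
slide [-0.0015 -0.0003  0.0055] roll -5.5 j6 end approx -0.27
bar 115.20766523941506
```

Emit:
{"fn": "carry_out", "kwargs": {"slide": [[-0.007, 0.0007, 0], [-0.016, 0.0015, 0.001], [-0.028, 0.0027, 0.004], [-0.04, 0.0038, 0.009], [-0.052, 0.005, 0.0155], [-0.063, 0.006, 0.0235], [-0.0727, 0.007, 0.034], [-0.0727, 0.007, 0.034]], "roll": [-3.5, -4.5, -5.5, -5.5, -5.5, -5.5, -5.5, -5.5], "claw": [0.01, 0.01, 0.01, 0.01, 0.01, 0.01, 0.01, 0.01]}}

```text
clock: 30.48
position: [484.2, 227.3, 349.8]
ee_rot: [0.72, -0.694, 0.001, -0.003]
contact_force: [-7.3, 4.4, 22.1]
gripper_width: 16.8
grasp_force: 62.1
```

```bash
python3 st.py
```

```text
tq [ 0.49  2.62 -0.29]
clock 30.475 pos [484.2 227.3 349.8] yaw -87.93 w 16.8 F [-7.3  4.4 22.1] j6 -0.71
slide [ 0.0735 -0.0003 -0.0254] roll 0.07 j6 end approx -0.27
bar 114.89754450922521
```

Emit:
{"fn": "carry_out", "kwargs": {"slide": [[0, 0.001, -0.002], [0, 0.001, -0.004], [0, 0.001, -0.004], [0, 0.001, -0.004], [0, 0.001, -0.004], [0, 0.001, -0.03], [0, 0.001, -0.07], [-0.03, 0.001, -0.11]], "roll": [0, 0, 0, 0, 0, 0, 0, 0], "claw": [0.01, 0.01, 0.03, 0.05, 0.05, 0.05, 0.05, 0.05]}}

```text
clock: 31.52
position: [481.5, 254.7, 455.5]
ee_rot: [0.719, -0.695, -0.0, 0.001]
contact_force: [1.7, 1.0, -1.2]
gripper_width: 50.3
grasp_force: 0.0
```

Emit:
{"fn": "carry_out", "kwargs": {"slide": [[-0.05, 0, 0], [-0.1, 0, 0]], "roll": [0, 0], "claw": [0.02, 0.0]}}

```text
clock: 31.78
position: [477.9, 356.5, 455.1]
ee_rot: [0.719, -0.695, -0.0, -0.0]
contact_force: [1.1, 0.4, -0.2]
gripper_width: 14.3
grasp_force: 0.0
```

```bash
python3 l.py | grep -v "^scene 2[45]"
```

```text
top 140 124 [485.2 148.7 145.9] x [473.3 498.5] z [127.7 139.9 169.6]
top 152 208 [487.4 158.  153. ] x [470.  504.2] z [133.6 151.1 170.1]
top 164 156 [484.9 169.4 162.6] x [469.6 500.4] z [152.  163.3 173.5]
top 176 194 [484.5 181.8 176.6] x [469.4 499.4] z [168.9 176.2 186.7]
top 188 156 [483.2 193.4 190.9] x [474.  496.3] z [169.1 193.4 204. ]
top 200 174 [482.1 205.4 182.2] x [465.6 505.8] z [131.1 203.9 214. ]
top 212 6 [488.7 214.4 212.7] x [488.7 488.8] z [211.5 212.7 213.6]
top 248 5 [486.2 256.8 127.2] x [480.5 489.4] z [126.1 127.  128.3]
top 260 9 [485.7 263.4 127.1] x [481.  491.1] z [126.3 126.7 128.5]
pins a [485.7 102.6 145.2] 468.32725742296714 508.7986057628023
bar 115.20074668796315
scene 140 347 [484.2 146.5 146.2] x [471.3 496.3] z [128.  143.  169.1]
scene 152 263 [476.1 157.8 151.2] x [468.4 484.6] z [129.7 152.2 169.3]
scene 164 206 [476.1 170.7 163.5] x [467.2 496.6] z [143.9 166.2 176.1]
scene 176 225 [480.8 181.5 177.3] x [467.9 494.3] z [160.2 178.3 191.1]
scene 188 200 [477.1 194.4 191.2] x [468.9 488.6] z [140.8 195.6 207.6]
scene 200 189 [474.2 203.9 178. ] x [464.8 499.8] z [127.6 199.4 214. ]
scene 212 14 [471.8 214.9 211.2] x [469.6 473.8] z [206.4 211.6 214.6]
pins a [489.6  99.  144.4] 466.8604565993907 512.6538687017132
bar 116.37627926754675
clock 32.175 pos [478.2 354.5 454.8] yaw -88.03 w -0.0 F [ 0.5 -0.6 -0.2] j6 -0.88
slide [ 0.1 -0.   0.1] roll -0.03 j6 end approx -0.43
```

Emit:
{"fn": "carry_out", "kwargs": {"slide": [[0.05, 0, 0], [0.1, 0, 0], [0.146, 0.001, 0.0], [0.151, 0.001, 0.03], [0.151, 0.001, 0.05], [0.151, 0.001, 0.06], [0.151, 0.001, 0.06]], "roll": [0, 0, 0, 0, 0, 0, 0], "claw": [0, 0, 0, 0, 0, 0, 0]}}

```text
clock: 33.05
position: [482.4, 204.2, 394.5]
ee_rot: [0.719, -0.695, 0.0, 0.0]
contact_force: [0.7, -0.1, -0.4]
gripper_width: 0.0
grasp_force: 0.1
```

```bash
python3 st.py
```

```text
tq [-0.04  0.03 -0.03]
clock 33.05 pos [482.4 204.2 394.5] yaw -87.98 w 0.0 F [ 0.7 -0.1 -0.4] j6 -0.68
slide [ 0.0505 -0.0028  0.0196] roll 0.02 j6 end approx -0.27
bar 114.84523806821471
```

Emit:
{"fn": "carry_out", "kwargs": {"slide": [[0, 0, 0.004], [-0.004, 0, 0.008], [-0.008, 0, 0.012], [-0.012, 0, 0.016], [-0.012, 0, 0.016]], "roll": [0, 0, 0, 0, 0], "claw": [0, 0, 0, 0, 0]}}

```text
clock: 33.72
position: [482.0, 217.0, 378.3]
ee_rot: [0.72, -0.694, 0.0, 0.0]
contact_force: [-0.3, -1.6, 1.6]
gripper_width: 0.1
grasp_force: 0.5
```

```bash
python3 st.py
```

```text
tq [-0.03  0.04  0.01]
clock 33.725 pos [482.  217.  378.3] yaw -87.93 w 0.1 F [-0.3 -1.6  1.6] j6 -0.69
slide [ 0.0633 -0.0027  0.0034] roll 0.07 j6 end approx -0.27
bar 114.62539542004129
```

Emit:
{"fn": "carry_out", "kwargs": {"slide": [[-0.004, 0, 0.005], [-0.008, 0, 0.01], [-0.0115, 0, 0.015], [-0.0145, 0, 0.02], [-0.017, 0, 0.024], [-0.017, 0, 0.024]], "roll": [0, 0, 0, 0, 0, 0], "claw": [0, 0, 0, 0, 0, 0]}}

```text
clock: 34.52
position: [481.4, 234.1, 355.4]
ee_rot: [0.72, -0.694, 0.0, -0.001]
contact_force: [-1.8, 0.7, 7.0]
gripper_width: -0.0
grasp_force: 3.0
```

```bash
python3 st.py; python3 l.py | grep -v "^scene 2[45]"
```

```text
tq [0.   0.71 0.01]
clock 34.525 pos [481.4 234.1 355.4] yaw -87.92 w -0.0 F [-1.8  0.7  7. ] j6 -0.72
slide [ 0.0804 -0.0027 -0.0197] roll 0.08 j6 end approx -0.27
bar 114.79860586368295
top 140 19 [481.2 150.8 134.1] x [473.3 491.9] z [127.1 132.9 140.7]
top 152 230 [487.  157.4 146.8] x [471.3 504.3] z [130.5 140.7 169.7]
top 164 177 [486.3 169.8 153.2] x [469.6 500.9] z [137.6 146.8 170.1]
top 176 101 [484.9 182.3 150.1] x [469.2 500.3] z [145.  150.3 156.4]
top 188 149 [482.6 194.8 155.3] x [465.9 499.7] z [146.  155.6 161.4]
top 200 200 [484.9 206.  156.6] x [465.7 505.8] z [140.7 159.1 165.9]
top 212 97 [478.8 218.  168.3] x [471.3 486.6] z [163.7 168.6 173.1]
top 224 104 [479.2 226.9 182.8] x [470.9 491.7] z [169.2 175.8 206.3]
pins a [485.6 102.5 145.3] 468.33385234248635 508.727068253692
bar 114.72386349276098
scene 140 176 [485.3 149.8 140. ] x [472.2 498.5] z [127.4 136.6 163.3]
scene 152 296 [482.3 156.8 148.2] x [469.5 502. ] z [129.1 145.8 169.6]
scene 164 164 [475.1 169.  148.4] x [467.7 483.9] z [131.8 146.8 167.6]
scene 176 121 [474.7 182.6 148.1] x [465.6 492.9] z [138.8 148.4 156. ]
scene 188 201 [478.9 194.1 153.6] x [464.9 495.7] z [141.9 155.2 161.9]
scene 200 155 [473.6 205.  151.5] x [464.8 487.5] z [127.6 157.7 167.1]
scene 212 229 [477.8 219.9 183.5] x [469.2 488.3] z [159.3 174.6 211.6]
scene 224 298 [476.2 228.9 191.1] x [467.8 495.9] z [167.  192.8 212.6]
scene 236 144 [471.  240.7 186.8] x [465.8 478.4] z [171.6 184.1 210.1]
scene 260 19 [472.2 262.2 172.3] x [463.7 481.6] z [126.8 181.5 191.4]
pins a [488.   98.8 144. ] 467.31274169265174 512.7715344125756
bar 116.08525086362908
clock 34.975 pos [481.4 234.  355.3] yaw -87.93 w -0.0 F [-2.9 -0.4  7. ] j6 -0.72
slide [-0. -0.  0.] roll 0.07 j6 end approx -0.43
```

The push is light, but the lever has unwound to about 97° under cam load, which is what the keeper pins are there to prevent. I'll pinch it, swing it back to about 92° and fold it while holding it there.

Emit:
{"fn": "carry_out", "kwargs": {"slide": [[0, 0, -0.02], [0, 0, -0.06], [-0.04, 0, -0.09], [-0.09, 0, -0.09], [-0.13, 0, -0.09]], "roll": [0, 0, 0, 0, 0], "claw": [0, 0, 0.02, 0.045, 0.045]}}

```text
clock: 35.6
position: [476.4, 365.2, 444.0]
ee_rot: [0.72, -0.694, -0.0, -0.0]
contact_force: [0.6, -0.4, 0.1]
gripper_width: 44.9
grasp_force: 0.0
```

```bash
python3 l.py | grep -v "^scene 2[45]"
```

```text
top 140 71 [484.7 150.  143.2] x [473.3 495. ] z [128.7 138.9 163.9]
top 152 198 [487.3 157.6 150.7] x [472.9 504.3] z [132.3 145.  170.3]
top 164 160 [486.2 168.9 153.2] x [469.7 501.1] z [140.7 150.2 169.8]
top 176 114 [483.5 182.  157.4] x [469.2 500.1] z [151.1 157.  163.3]
top 188 187 [482.5 193.8 164.2] x [466.  496.6] z [156.3 164.6 169.5]
top 200 182 [483.  206.  164.7] x [465.6 505.8] z [140.1 171.  180. ]
top 212 113 [478.1 218.4 183.5] x [471.1 486.3] z [178.5 183.3 188.8]
top 224 123 [475.8 229.6 191.8] x [467.8 485.9] z [184.3 191.7 198.6]
top 236 125 [474.4 242.2 200.9] x [464.6 482.4] z [195.  201.  207.6]
top 248 67 [473.9 252.3 199.8] x [464.4 482.1] z [197.2 203.1 207.6]
top 260 5 [488.5 263.8 127.3] x [485.9 491.8] z [126.3 127.1 128.4]
pins a [485.7 102.6 145.1] 468.334760767196 508.8110570815894
bar 115.09568382074497
scene 140 290 [485.5 148.2 144.7] x [472.5 498.9] z [127.7 141.  168.4]
scene 152 243 [478.7 157.7 148.3] x [469.8 485.9] z [129.3 147.3 169.7]
scene 164 152 [473.3 168.9 149.7] x [467.4 484. ] z [132.4 150.2 167.5]
scene 176 186 [477.6 182.7 156.4] x [466. 494.] z [144.4 157.5 166.4]
scene 188 183 [478.1 193.8 161.8] x [465.3 494.5] z [134.4 165.1 173.8]
scene 200 193 [473.  205.5 164. ] x [465.  485.6] z [130.8 172.2 183.5]
scene 212 121 [472.7 218.4 184.2] x [467.8 482.2] z [172.8 185.5 192.3]
scene 224 116 [472.  230.1 192.7] x [465.8 482.8] z [181.8 193.9 199.6]
scene 236 117 [470.2 241.5 200.6] x [464.1 480.7] z [190.7 201.5 207.6]
pins a [486.4  98.7 144.3] 464.64386076246643 511.68355834132234
bar 116.07013583532677
clock 36.0 pos [476.9 362.6 444.6] yaw -88.02 w 44.9 F [ 0.2  0.4 -0.7] j6 -0.89
slide [ 0.1 -0.   0.1] roll -0.02 j6 end approx -0.43
```

```bash
python3 -c "
from h import *
plan([474.5,233,347],-82)"
```

```text
clock 36.0 pos [476.9 362.6 444.6] yaw -88.02 w 44.9 F [ 0.2  0.4 -0.7] j6 -0.89
slide [0.1294 0.0068 0.0976] roll -6.02 j6 end approx -0.32
```

Emit:
{"fn": "carry_out", "kwargs": {"slide": [[0.045, 0.002, 0], [0.09, 0.004, 0.01], [0.129, 0.0068, 0.03], [0.129, 0.0068, 0.06], [0.129, 0.0068, 0.085], [0.129, 0.0068, 0.0976], [0.129, 0.0068, 0.0976], [0.129, 0.0068, 0.0976]], "roll": [-2, -4, -6, -6, -6, -6, -6, -6], "claw": [0.045, 0.045, 0.045, 0.045, 0.045, 0.045, 0.03, 0.015]}}

```text
clock: 37.0
position: [474.8, 234.5, 348.1]
ee_rot: [0.755, -0.656, 0.0, -0.001]
contact_force: [-0.2, -1.7, -1.0]
gripper_width: 17.0
grasp_force: 58.4
```

Emit:
{"fn": "carry_out", "kwargs": {"slide": [[0, 0, 0], [0, 0, 0], [0, 0, 0]], "roll": [0, 0, 0], "claw": [0.01, 0.01, 0.01]}}

```text
clock: 37.38
position: [474.7, 234.6, 347.9]
ee_rot: [0.755, -0.656, 0.0, -0.001]
contact_force: [-1.1, 0.6, 3.1]
gripper_width: 16.9
grasp_force: 58.7
```

```bash
python3 st.py;python3 -c "
from h import *
plan([484.6,234,347],-88.5)"
```

```text
tq [0.09 0.17 0.12]
clock 37.375 pos [474.7 234.6 347.9] yaw -81.93 w 16.9 F [-1.1  0.6  3.1] j6 -0.62
slide [ 0.0817 -0.0008 -0.0272] roll 6.07 j6 end approx -0.27
bar 114.76597972681338
clock 37.425 pos [474.7 234.6 347.9] yaw -81.93 w 17.2 F [-0.4  0.5  4.5] j6 -0.63
slide [ 0.002  -0.0097  0.0009] roll 6.57 j6 end approx -0.42
```

Emit:
{"fn": "carry_out", "kwargs": {"slide": [[0.005, 0, -0.006], [0.01, 0, -0.0115], [0.015, -0.001, -0.016], [0.018, -0.003, -0.018], [0.0185, -0.0055, -0.018], [0.019, -0.0083, -0.018], [0.019, -0.0083, -0.018]], "roll": [0, 0, 1, 3, 5, 7, 7], "claw": [0.01, 0.01, 0.01, 0.01, 0.01, 0.01, 0.01]}}

```text
clock: 38.3
position: [484.9, 216.4, 363.9]
ee_rot: [0.713, -0.701, -0.001, 0.002]
contact_force: [-0.0, -1.3, -14.0]
gripper_width: 17.1
grasp_force: 59.5
```

```bash
python3 st.py
```

```text
tq [0.17 0.04 0.46]
clock 38.3 pos [484.9 216.4 363.9] yaw -89.02 w 17.1 F [ -0.   -1.3 -14. ] j6 -0.71
slide [ 0.0626 -0.001  -0.011 ] roll -1.02 j6 end approx -0.27
bar 114.79980871436283
```

Emit:
{"fn": "carry_out", "kwargs": {"slide": [[-0.0045, 0, 0.004], [-0.009, 0, 0.0085], [-0.013, 0, 0.013], [-0.0166, 0, 0.018], [-0.02, 0.0003, 0.0235], [-0.0232, 0.0004, 0.029], [-0.0258, 0.0005, 0.0345], [-0.0284, 0.0005, 0.0405]], "roll": [0, 0, 0, 0, 0, 0, 0, 0], "claw": [0.01, 0.01, 0.01, 0.01, 0.01, 0.01, 0.01, 0.01]}}

```text
clock: 39.35
position: [485.1, 246.8, 332.5]
ee_rot: [0.714, -0.7, 0.002, -0.004]
contact_force: [-11.0, -1.1, 24.2]
gripper_width: 16.9
grasp_force: 64.2
```

```bash
python3 st.py
```

```text
tq [-0.91  3.78 -0.41]
clock 39.35 pos [485.1 246.8 332.5] yaw -88.87 w 16.9 F [-11.   -1.1  24.2] j6 -0.75
slide [ 0.0929 -0.0004 -0.0428] roll -0.87 j6 end approx -0.27
bar 114.45127604994354
```

Emit:
{"fn": "carry_out", "kwargs": {"slide": [[-0.001, 0.002, 0.003], [-0.0015, 0.002, 0.006], [-0.002, 0.002, 0.009], [-0.002, 0.002, 0.011], [-0.002, 0.002, 0.011]], "roll": [-1, -1, -1, -1, -1], "claw": [0.01, 0.01, 0.01, 0.01, 0.01]}}

```text
clock: 40.02
position: [483.2, 249.7, 320.7]
ee_rot: [0.72, -0.694, 0.001, -0.005]
contact_force: [-9.1, 4.9, 14.0]
gripper_width: 17.3
grasp_force: 64.3
```

```bash
python3 st.py
python3 - <<'E'
from h import *
np.set_printoptions(precision=1,suppress=True)
for n in("scene","top"):
    C=np.concatenate([cloud(get_image(n)).reshape(-1,3) for i in range(3)])
    for a in range(164,284,8):
        q=C[(abs(C[:,0]-485)<32)&(C[:,1]>=a)&(C[:,1]<a+8)&(C[:,2]>135)&(C[:,2]<215)]
        if len(q)>4: print(n,a,len(q),"x",np.percentile(q[:,0],[5,95]),"z",np.percentile(q[:,2],[5,25,50,75,95]))
E
```

```text
tq [ 0.84  3.11 -0.4 ]
clock 40.025 pos [483.2 249.7 320.7] yaw -87.89 w 17.3 F [-9.1  4.9 14. ] j6 -0.74
slide [ 0.0956 -0.0007 -0.0549] roll 0.11 j6 end approx -0.27
bar 114.53321991141183
scene 164 61 x [469.6 485.6] z [136.9 142.5 145.8 160.  167.9]
scene 172 36 x [469.6 478.8] z [136.4 141.4 144.9 147.7 149.5]
scene 180 61 x [468.8 498.7] z [138.2 141.7 145.9 149.3 152.3]
scene 188 90 x [469.9 500.2] z [138.3 144.  148.8 151.9 154.7]
scene 196 94 x [464.6 497.7] z [137.1 142.8 149.3 154.5 156.1]
scene 204 39 x [467.3 491.9] z [143.2 155.1 157.2 158.6 160.7]
scene 212 57 x [477.4 492.5] z [147.9 153.5 158.8 162.  163.8]
scene 220 45 x [476.  492.4] z [152.2 156.3 161.6 164.5 166.2]
scene 228 70 x [465.2 500.1] z [153.8 164.5 167.7 197.5 214.4]
scene 236 398 x [462.7 508.1] z [156.7 170.3 186.9 199.6 210.4]
scene 244 163 x [463.6 507.8] z [154.4 171.4 179.6 191.2 212.3]
scene 252 121 x [464.1 504.5] z [156.8 174.3 189.5 200.8 210. ]
scene 260 5 x [498.8 508.3] z [192.1 192.1 200.3 202.8 202.9]
top 164 86 x [472.8 503.9] z [138.1 141.1 144.6 166.7 168.9]
top 172 54 x [472.6 503.7] z [140.7 143.  144.3 146.4 149.2]
top 180 48 x [472.3 503.4] z [144.4 146.7 147.6 148.8 151.5]
top 188 49 x [472.1 503.1] z [146.9 148.1 149.3 151.9 153.9]
top 196 86 x [469.5 502.7] z [146.6 150.8 152.6 154.2 156.9]
top 204 89 x [465.5 505.8] z [143.  147.6 153.9 155.7 158.5]
top 212 52 x [477.5 492.9] z [152.2 155.  157.  159.  160.7]
top 220 51 x [477.3 492.6] z [155.6 159.6 161.1 162.9 164. ]
top 228 62 x [477.  495.5] z [156.  159.4 162.7 165.7 168.5]
top 236 89 x [455.7 505.6] z [154.2 164.  167.  176.8 207.9]
top 244 26 x [455.7 514.7] z [159.6 161.9 164.4 198.5 201.7]
```

Emit:
{"fn": "carry_out", "kwargs": {"slide": [[0, 0, 0.003], [0, 0, 0.006], [0, 0, 0.008], [0, 0, 0.009], [0, 0, 0.009]], "roll": [0, 0, 0, 0, 0], "claw": [0.01, 0.01, 0.01, 0.01, 0.01]}}

```text
clock: 41.0
position: [483.4, 250.8, 311.8]
ee_rot: [0.72, -0.694, 0.0, -0.007]
contact_force: [-10.7, 8.7, 16.2]
gripper_width: 17.2
grasp_force: 65.3
```

```bash
cat > v.py <<'E'
from h import *
np.set_printoptions(precision=1,suppress=True)
for n in("top","scene"):
    C=np.concatenate([cloud(get_image(n)).reshape(-1,3) for i in range(3)])
    for a in range(172,284,8):
        q=C[(abs(C[:,0]-485)<12)&(C[:,1]>=a)&(C[:,1]<a+8)&(C[:,2]>135)&(C[:,2]<215)]
        if len(q)>4: print(n,a,len(q),"x",np.percentile(q[:,0],[5,95]),"z",np.percentile(q[:,2],[5,50,95]))
E
python3 st.py; python3 v.py
```

```text
tq [ 1.8   3.38 -0.51]
clock 41.0 pos [483.4 250.8 311.8] yaw -87.9 w 17.2 F [-10.7   8.7  16.2] j6 -0.74
slide [ 0.0965 -0.0007 -0.0641] roll 0.1 j6 end approx -0.27
bar 114.61562299233356
top 172 17 x [475.6 478.9] z [140.5 143.8 146.6]
top 180 20 x [475.3 497. ] z [141.9 145.7 148.6]
top 188 21 x [475.1 497. ] z [143.5 146.9 151.8]
top 196 54 x [475.  496.7] z [146.7 149.2 152.6]
top 204 55 x [476.9 494.3] z [145.  151.3 155.6]
top 212 36 x [480.6 493. ] z [149.2 154.2 156.8]
top 220 58 x [477.4 496. ] z [146.1 154.1 158.4]
top 228 59 x [477.1 495.7] z [150.2 156.7 160.1]
top 236 72 x [473.8 495.5] z [149.5 159.2 163.6]
scene 172 12 x [473.3 477.1] z [139.  144.2 146.9]
scene 180 29 x [474.  496.4] z [137.2 144.7 149.1]
scene 188 43 x [473.3 496.7] z [137.6 146.5 151.1]
scene 196 42 x [474.4 496.4] z [144.7 151.3 153.7]
scene 204 25 x [476.5 496. ] z [148.5 152.9 155.3]
scene 212 50 x [476.4 492.6] z [143.3 153.4 157.1]
scene 220 43 x [476.5 491.5] z [143.6 155.2 159.7]
scene 228 55 x [474.2 495.7] z [147.7 159.4 211.5]
scene 236 136 x [473.7 496.3] z [148.7 169.5 213.1]
scene 244 60 x [473.7 496.8] z [148.9 169.3 208.6]
scene 252 40 x [473.4 496.7] z [164.9 177.8 209.2]
scene 260 6 x [473.7 496.8] z [139.  177.8 203.3]
```

Emit:
{"fn": "carry_out", "kwargs": {"slide": [[0, 0.001, 0.002], [0, 0.002, 0.004], [0, 0.002, 0.004]], "roll": [0, 0, 0], "claw": [0.01, 0.01, 0.01]}}

```text
clock: 41.72
position: [482.2, 251.2, 308.1]
ee_rot: [0.72, -0.694, 0.001, -0.008]
contact_force: [-7.3, 8.8, 15.0]
gripper_width: 16.7
grasp_force: 64.8
```

Emit:
{"fn": "carry_out", "kwargs": {"slide": [[0, 0, 0], [0, 0, 0], [0, 0, 0], [0, 0, -0.01], [0, 0, -0.04], [0, 0, -0.08], [-0.05, 0, -0.12], [-0.1, 0, -0.12]], "roll": [0, 0, 0, 0, 0, 0, 0, 0], "claw": [0.03, 0.045, 0.045, 0.045, 0.045, 0.045, 0.02, 0.0]}}

```text
clock: 42.72
position: [477.5, 347.5, 425.9]
ee_rot: [0.719, -0.695, 0.0, -0.005]
contact_force: [0.2, 0.6, -0.8]
gripper_width: 9.2
grasp_force: 0.0
```

```bash
python3 st.py; python3 v.py
```

```text
tq [-0.01 -0.05 -0.03]
clock 42.725 pos [477.5 347.5 425.9] yaw -88.04 w 9.2 F [ 0.2  0.6 -0.8] j6 -0.87
slide [ 0.1942 -0.0025  0.0497] roll -0.04 j6 end approx -0.27
bar 114.76472951002802
top 172 23 x [475.6 494.4] z [138.5 142.  146.4]
top 180 22 x [475.3 494.1] z [139.8 144.2 147.5]
top 188 28 x [475.2 496.9] z [141.4 145.7 150.5]
top 196 60 x [475.  496.7] z [145.2 148.8 151.8]
top 204 55 x [476.9 494.3] z [146.3 149.6 153.1]
top 212 41 x [477.6 493.2] z [146.7 151.8 154.4]
top 220 53 x [477.4 492.9] z [149.2 153.1 158. ]
top 228 57 x [474.1 492.6] z [149.2 154.4 159. ]
top 236 58 x [473.8 492.4] z [149.3 157.7 160.8]
top 244 42 x [473.6 488.9] z [152.7 159.1 163.6]
top 252 52 x [473.4 488.7] z [156.8 160.1 164.6]
top 260 52 x [473.1 488.4] z [158.9 163.4 166.2]
top 268 27 x [475.9 488.2] z [159.7 163.5 167.6]
scene 172 11 x [473.1 494. ] z [137.2 146.5 147.3]
scene 180 27 x [473.5 495.9] z [137.2 144.8 148.8]
scene 188 40 x [474.9 495.9] z [137.7 146.7 150.7]
scene 196 34 x [475.7 494.8] z [140.3 149.8 151.8]
scene 204 30 x [475.2 489.9] z [149.1 152.  154. ]
scene 212 40 x [474.8 488.9] z [144.  153.4 155.4]
scene 220 39 x [473.8 489. ] z [145.9 154.2 157.6]
scene 228 39 x [473.7 487.9] z [146.3 155.1 159.5]
scene 236 43 x [473.2 488.7] z [150.  158.5 161.7]
scene 244 33 x [473.6 488.2] z [148.5 160.7 164.3]
scene 252 33 x [473.5 488. ] z [152.4 162.3 165.2]
scene 260 33 x [473.1 486.9] z [154.2 163.2 166.3]
scene 268 6 x [475.5 482.4] z [161.9 164.7 165.9]
```

The lever is down between the pins and stays there after release, and the bar reads 114.8 mm. I'll give its end one press with closed fingers to confirm it is fully folded.

Emit:
{"fn": "carry_out", "kwargs": {"slide": [[0.045, 0, 0], [0.09, 0, 0.02], [0.09, 0, 0.055], [0.09, 0, 0.08], [0.09, 0, 0.085], [0.09, 0, 0.088], [0.09, 0, 0.088]], "roll": [0, 0, 0, 0, 0, 0, 0], "claw": [0, 0, 0, 0, 0, 0, 0]}}

```text
clock: 43.95
position: [479.7, 255.9, 334.1]
ee_rot: [0.72, -0.694, 0.0, 0.001]
contact_force: [-4.5, -4.0, 5.4]
gripper_width: -0.2
grasp_force: 2.9
```

Emit:
{"fn": "carry_out", "kwargs": {"slide": [[0, 0, 0.002], [0, 0, 0.003], [0, 0, 0.003]], "roll": [0, 0, 0], "claw": [0, 0, 0]}}

```text
clock: 44.32
position: [479.8, 256.2, 333.0]
ee_rot: [0.72, -0.694, 0.001, -0.0]
contact_force: [-6.5, -3.6, 12.7]
gripper_width: 0.1
grasp_force: 6.5
```

Emit:
{"fn": "carry_out", "kwargs": {"slide": [[0, 0, 0.002], [0, 0, 0.003], [0, 0, 0.003], [0, 0, -0.01], [0, 0, -0.05], [0, 0, -0.1], [-0.05, 0, -0.12], [-0.1, 0, -0.12]], "roll": [0, 0, 0, 0, 0, 0, 0, 0], "claw": [0, 0, 0, 0, 0, 0, 0, 0]}}

```text
clock: 45.32
position: [476.8, 357.4, 453.8]
ee_rot: [0.719, -0.695, 0.0, -0.004]
contact_force: [1.3, -0.4, 0.5]
gripper_width: 0.0
grasp_force: 0.0
```

```bash
python3 st.py; python3 v.py | grep top
python3 - <<'E'
from h import *
for n in("top","scene"):
    p=get_image(n)
    C=cloud(p).reshape(-1,3);K=C[(abs(C[:,0]-470)<40)&(abs(C[:,1]+268)<35)&(C[:,2]>120)&(C[:,2]<130)];print("knob",K.mean(0).round(1))
    B=C[(abs(C[:,0]-487)<25)&(C[:,1]>40)&(C[:,1]<95)&(C[:,2]>110)&(C[:,2]<123)]; print(n,"bar -y side",np.median(B[:,2]).round(2))
    B=C[(abs(C[:,0]-485)<25)&(abs(C[:,0]-483)>14)&(C[:,1]>215)&(C[:,1]<250)&(C[:,2]>110)&(C[:,2]<123)]; print(n,"bar +y side",len(B),np.median(B[:,2]).round(2))
E
```

```text
tq [ 0.05 -0.08 -0.01]
clock 45.325 pos [476.8 357.4 453.8] yaw -88.04 w 0.0 F [ 1.3 -0.4  0.5] j6 -0.88
slide [ 0.2043 -0.0027  0.0777] roll -0.04 j6 end approx -0.27
bar 115.01938939147044
top 172 22 x [475.6 494.5] z [136.1 141.7 145. ]
top 180 15 x [475.3 494.2] z [140.7 144.3 147.4]
top 188 22 x [475.2 497. ] z [142.8 145.6 148.5]
top 196 56 x [475.  496.6] z [145.3 148.7 151.4]
top 204 56 x [474.7 494.2] z [144.9 149.6 153.2]
top 212 41 x [474.5 490. ] z [146.9 150.3 155.5]
top 220 52 x [474.3 489.8] z [148.8 152.6 156.6]
top 228 54 x [474.  489.5] z [152.2 154.8 157.4]
top 236 48 x [473.8 489.2] z [152.5 156.9 161.2]
top 244 47 x [473.6 489. ] z [153.2 158.5 162.9]
top 252 46 x [473.3 488.8] z [153.3 159.9 163. ]
top 260 45 x [473.1 485.4] z [159.5 163.1 165.4]
top 268 21 x [475.9 485.2] z [160.2 162.  165.3]
knob [ 468.7 -266.4  125.2]
top bar -y side 114.48
top bar +y side 31 115.14
knob [ 463.7 -271.4  125.9]
scene bar -y side 115.99
scene bar +y side 15 114.12
```

```bash
python3 -c "
from bench import job_done
print(job_done())"
```

```text
the job is handed in; nothing more can be done
None
```

The job is handed in: the bolt is screwed in and released, its lever is folded between the +y keeper pins, and the bar measures about 115 mm, right down on the vial caps. The first screw-in unwound to about 97° once the lever was folded against it. I re-raised and re-tightened the lever, and the bolt unwound again. I finished by swinging the half-raised lever back in line and folding it while held there. It now rests about 2–4° short of the bar line, held between the pins. The knob screw reads where it stood; I didn't re-measure the other things.

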